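# Put the packed pot under the bench magnifier

## Robot

A 7-joint arm with a two-finger parallel gripper is mounted at the origin on the work surface. World frame = base frame: x ahead of the robot, y to its left, z up, the work surface at z = 0. Lengths are in m, angles in rad, forces in N, time in s.
With the tool pointing down it reaches from about 0.35 to 0.9 m from the base axis. Payload 8.1 kg.
Tool frame: the origin (TCP) lies at the very end of the fingers, on their centre line; the grasp point (between the pads) lies 19 mm behind it; z points along the fingers, y is the direction in which the jaws open and shut (so a half turn about z gives the same grasp; the last joint's range is limited). The gripper opens to 92 mm and grips with 3 to 60 N. Pads are 19 mm wide; open, the fingers measure 130 mm over their backs; the gripper's body (75 mm by 190 mm) begins 47 mm behind the grasp point.
Start: joints at [-0.103, 0.434, 0.025, 1.573, -0.012, 1.134, -0.075], TCP at [0.625, -0, 0.227] pointing down, gripper open.
Joint ranges: [-2.62, 2.62], [-0.44, 2.09], [-1.27, 1.32], [0.08, 2.57], [-1.32, 4.46], [0.12, 2], [-2.74, 2.74]. Speed limits (rad/s): [2.22, 2.22, 3.01, 3.01, 3.14, 3.14, 3.14].

## Interface

Orientations are given as a rotation vector (axis times angle).
In Python, from cell import observe, get_image, sign_off gives the robot as it stands.
- The arm moves only by the tool arm_command, never from a script. Its argument "deltas" is a list of rows, each an object with "xyz": the shift along the tool's x, y, z in cm, a list of three; "turn": the turn about the tool's z in degrees; "jaw": the closure in counts, from 0 (fully open) to 255 (shut). A call has 1 to 5 rows; each row is the pose to reach, as a shift and turn from the pose measured when the call began, along the tool's axes at that moment; what a row does not reach only later rows make up. A row lasts 1/12 s, in which the tool goes at most 41.7 mm and 7.16 degrees, less where a joint would pass 70% of its speed; a pose out of reach is approached as far as the arm can. A call with a gripper value outside its range is refused whole. The fingers move at their own pace and stop on an object; "force" is the grip in N (left out, the last holds). Time passes only in rows, so rows that repeat a pose let the fingers close. It gives the time, the measured TCP pose, the force and the opening at its end, in the units of the state.
- observe(): the state, without advancing time (a new reading comes with each control period).
- get_image(name): name is "scene" or "side" or "wrist"; returns a dict with "frame" (480x640x3 uint8, red, green, blue), "depth" (480x640 float32, m along the optical axis (not along the pixel's ray), 0 where there is no reading), "camera_matrix" (3x3 intrinsics, pixels), "cam_to_world" (4x4, takes a point from camera to world coordinates). Camera axes: x right, y up, looking along -z (the intrinsics and any distortion apply to the point x, -y, -z); pixel columns grow to the right and rows downward; lengths in m; the calibration is good to about 2 mm. A picture is of the moment at which its call begins.
- sign_off(): hands the job in, once; it reports no verdict.
The state is a dict: "clock": time; "joints": joint angles; "dq": joint speeds; "joint_efforts": joint torques, N m; "position": TCP position; "ee_rot": TCP orientation; "force": force on the tool from outside, world axes, zero at the start; "ft_torque": the same for the moment, N m; "width": opening from 0.0 (shut) to 1.0 (fully open).
Only numpy, scipy, OpenCV 4.12 (cv2) and the standard library are available. Lean on these libraries where they do the work, as an engineer would, in place of code of your own. Each camera call takes 0.05 s, during which the arm holds its last target.

## Task

Take the dark pot out of the tray, where it is packed in tightly beside the pale one, and stand it upright in the middle of the cork pad. Then swing the magnifier over by its red handle, touching neither its lens frame nor its arm, and leave it so that the lens is centred right above the dark pot. Keep the pale pot standing in the tray, and leave the jar, the toy wheel and the offcut where they are.

Things in the scene. Friction and masses are not known exactly. Their poses are not given: they have to be found in the camera images.
- pot_mid (a point): centre (half-way up, z along its axis) of the loose dark wooden pot to inspect: open, round, 68 mm outside diameter, 42 mm high, wall 8 mm, hollow 52 mm wide and 32 mm deep; 60 to 125 g. In the tray only 1 to 2 mm are free around it. Closed fingertips put down into its hollow can slide it up to 54 mm towards the tray's -y end, pushing the pale pot along; that opens finger room on its +y side
- spare_mid (a point): centre (half-way up) of the loose pale wooden pot, the same size and weight as the dark one, standing next to it in the tray
- tray_in (a point): centre of the inner floor, 6 mm above the bench, of the fixed open plywood tray: outside 83 mm (its x) by 207 mm (its y) by 47 mm high, walls 6 mm, inside 71 by 195 mm. Walls are as high as the pots (within 1 mm). Its y axis runs along the row: dark pot against the +y end wall, then the pale pot, then about 55 mm of free room to the -y end wall
- pad (a point): centre of the top of the fixed round cork pad, 92 mm diameter, 10 mm high, level; a flat steel bar 4 mm high joins it to the foot of the magnifier's post. It lies 160 mm from the post's axis, the radius on which the lens centre swings
- lens (a point): centre of the magnifier's horizontal lens, 160 mm from the post's axis and 200 mm above the bench: glass in a white round frame of 110 mm outside diameter and 10 mm height, on a flat aluminium arm 20 mm wide. The arm swings about the upright axis of the fixed post (20 mm thick, iron foot of 140 mm diameter). The point's x axis points level from the lens to the post
- handle (a point): middle of the red handle, an upright round bar 18 mm thick and 60 mm long (120 to 180 mm above the bench), hanging under the outer edge of the lens frame, its axis 205 mm from the post's. The frame (195 to 205 mm high, out to 215 mm from the post's axis) is right above it, so a gripper pointing down cannot reach it; one leaning 40 to 45 degrees, body away from the post, has room. x axis: to the post
- swing (a joint): angle of the magnifier's arm about the post (rad, -1.2 to 1.2), growing counter-clockwise seen from above, so at larger values the lens is farther from the robot. Friction of about 0.5 N m (some 2.5 N at the handle) holds it wherever it is let go; no spring
- jar_mid (a point): centre of a loose amber glass jar with a brass lid, 56 mm diameter, 65 mm high; bystander
- wheel_mid (a point): centre of a loose wooden toy wheel lying flat, 60 mm diameter, 20 mm high; bystander
- offcut_mid (a point): centre of a loose wooden offcut, 60 by 40 by 28 mm high; bystander
- pot: the dark pot (origin at the centre of its underside)
Mind the look-alikes: they are no part of the job. What is shaped like the pot but purple or turquoise is not meant.

How it is judged:
By the outcome, as a careful person would: the job done as asked, in the order asked, and still so for the second after the job is handed in, with the robot touching nothing.
It also fails if it takes over 64 s, if anything falls off the work surface, if the arm or the gripper's body presses on something with over 40 N, if the wrist force passes 120 N, or if a joint passes its speed limit or range.

## Working session

There is one attempt and no reset: what is moved stays moved. The work goes in short steps, Python scripts to look and compute and a tool call to move; the robot and the scene stay as the last step left them, time stands still between calls to the robot, and variables do not carry over. Pictures are saved under pics/ and viewed, and the job is handed in when it is done.

Besides the shell and the picture viewer there is one more tool, called after "Request:" in YAML: its name, and indented under it one key for each argument. arm_command: Moves the arm, as the interface text tells. Its arguments: {"type":"object","properties":{"deltas":{"type":"array","items":{"type":"object","properties":{"xyz":{"type":"array","items":{"type":"number"}},"turn":{"type":"number"},"jaw":{"type":"number"}}}},"force":{"type":"number"}},"required":["deltas"]}

```bash
ls; mkdir -p pics; python3 - <<'E'
from cell import observe,get_image
import cv2,numpy as np
print(observe())
for n in ["scene","side","wrist"]:
    d=get_image(n); cv2.imwrite(f"pics/{n}0.png",d["frame"][:,:,::-1]); print(n,d["camera_matrix"].tolist(),np.round(d["cam_to_world"],3).tolist(),[k for k in d])
E
```

```text
pics
{'clock': 0.0, 'joints': array([-0.10256967,  0.43522835,  0.02498194,  1.57411162, -0.0115798 ,
        1.1340069 , -0.07509548]), 'dq': array([-0.00293557,  0.00191286, -0.00172684,  0.00146011,  0.00158223,
       -0.00169438, -0.00027256]), 'joint_efforts': array([ 3.89017032e-04, -6.67853522e+01,  9.84863900e-01, -3.14464223e+01,
       -6.05165795e-02,  4.27553023e-02,  1.12382318e-04]), 'position': array([ 6.24476452e-01, -8.94066355e-05,  2.25936139e-01]), 'ee_rot': array([-2.22083034e+00, -2.22061861e+00,  1.96377116e-03]), 'force': array([ 0.01073564, -0.34708409,  0.3303959 ]), 'ft_torque': array([ 0.05048408, -0.01201163, -0.00517253]), 'width': 1.0010849730092444}
scene [[564.9540319774485, 0.0, 316.523872009311], [0.0, 564.9540319774485, 234.58537250071413], [0.0, 0.0, 1.0]] [[0.9, -0.261, 0.35, 0.868], [0.436, 0.553, -0.71, -0.74], [-0.008, 0.792, 0.611, 0.775], [0.0, 0.0, 0.0, 1.0]] ['frame', 'depth', 'camera_matrix', 'cam_to_world']
side [[587.8029741706716, 0.0, 321.66361481878215], [0.0, 587.8029741706716, 233.17433178798848], [0.0, 0.0, 1.0]] [[-0.938, 0.194, -0.286, 0.173], [-0.345, -0.567, 0.748, 0.851], [-0.017, 0.801, 0.599, 0.818], [0.0, 0.0, 0.0, 1.0]] ['frame', 'depth', 'camera_matrix', 'cam_to_world']
wrist [[339.10935739719054, 0.0, 316.2961260082917], [0.0, 339.10935739719054, 235.33747551676583], [0.0, 0.0, 1.0]] [[1.0, 0.001, 0.003, 0.625], [-0.002, 0.953, 0.303, 0.084], [-0.002, -0.303, 0.953, 0.384], [0.0, 0.0, 0.0, 1.0]] ['frame', 'depth', 'camera_matrix', 'cam_to_world']
```

View pics/scene0.png

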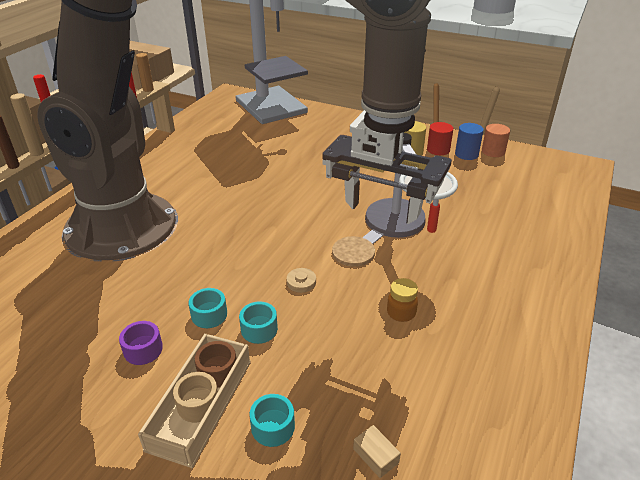

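View pics/side0.png

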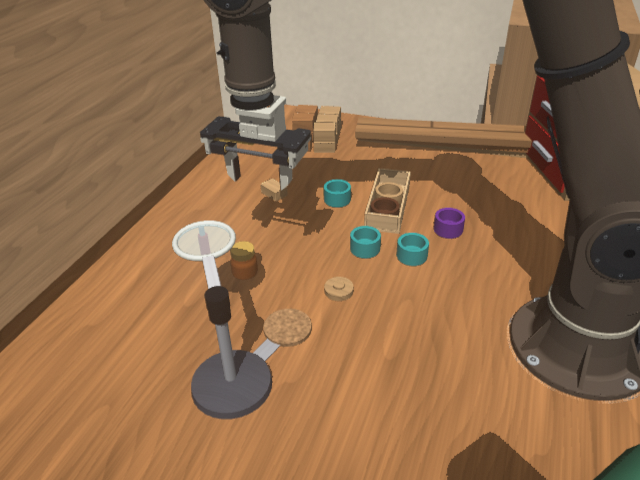

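View pics/wrist0.png

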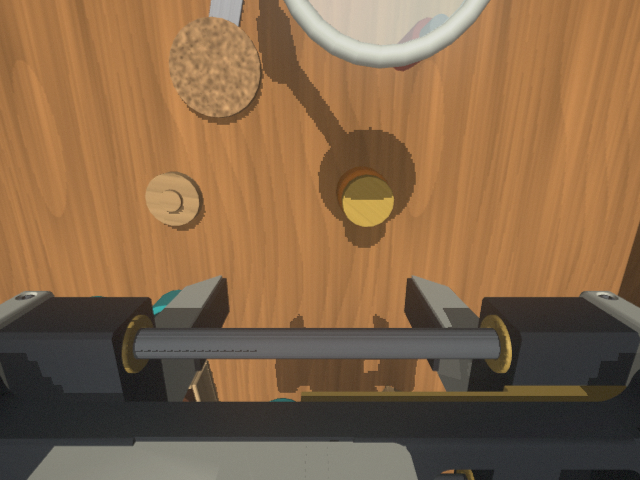

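The scene view shows the dark brown pot at about (215,358) in the tray, with the pale pot next to it at (195,393). The look-alikes are purple (140,342) and turquoise (208,307), (258,322), (272,419). The pad is at (353,250), the lens at (437,184) and the red handle at (433,218). The dark brown pot in the tray fits the description, so I'll enlarge that area and measure it.

```bash
cat > h.py <<'E'
import numpy as np,cv2
from cell import observe,get_image
from scipy.spatial.transform import Rotation as R
def rays(d,uv):
    K=d["camera_matrix"];T=d["cam_to_world"];uv=np.atleast_2d(np.asarray(uv,float))
    v=np.c_[(uv[:,0]-K[0,2])/K[0,0],-(uv[:,1]-K[1,2])/K[1,1],-np.ones(len(uv))]
    return T[:3,3],v@T[:3,:3].T
def onz(d,uv,z):
    o,v=rays(d,uv); return o+v*((z-o[2])/v[:,2])[:,None]
def cloud(d):
    H,W=d["depth"].shape;u,v=np.meshgrid(np.arange(W),np.arange(H))
    o,r=rays(d,np.c_[u.ravel(),v.ravel()]);P=o+r*d["depth"].ravel()[:,None]
    P[d["depth"].ravel()<=0]=np.nan
    return P.reshape(H,W,3)
def proj(d,p):
    T=d["cam_to_world"];K=d["camera_matrix"];c=(np.atleast_2d(p)-T[:3,3])@T[:3,:3]
    return np.c_[K[0,0]*c[:,0]/-c[:,2]+K[0,2],K[1,1]*-c[:,1]/-c[:,2]+K[1,2]]
def two(d1,uv1,d2,uv2):
    o1,v1=rays(d1,uv1);o2,v2=rays(d2,uv2);A=np.c_[v1[0],-v2[0]];s=np.linalg.lstsq(A,o2-o1,rcond=None)[0]
    a=o1+s[0]*v1[0];b=o2+s[1]*v2[0];return (a+b)/2,np.linalg.norm(a-b)
E
python3 - <<'E'
from h import *
s=get_image("scene");e=get_image("side")
np.save("s0.npy",s,allow_pickle=True);np.save("e0.npy",e,allow_pickle=True)
a=cv2.resize(s["frame"][290:470,90:330],None,fx=3.3,fy=3.3,interpolation=cv2.INTER_CUBIC)[:,:,::-1]
cv2.imwrite("pics/crop_s.png",a)
b=cv2.resize(e["frame"][160:260,330:430],None,fx=6,fy=6,interpolation=cv2.INTER_CUBIC)[:,:,::-1]
cv2.imwrite("pics/crop_e.png",b)
for n,d in(("scene",s),("side",e)):
    P=cloud(d)
    for nm,uv in {"scene":{"pad":(353,250),"wheel":(301,274),"potfloor":(215,360),"table":(400,400),"lid":(403,287)},"side":{"pad":(288,325),"lid":(242,249),"table":(200,300)}}[n].items(): print(n,nm,P[uv[1],uv[0]].round(4))
E
```

```text
scene pad [0.5229 0.1362 0.0085]
scene wheel [0.4642 0.007  0.0214]
scene potfloor [ 0.4289 -0.2476  0.016 ]
scene table [ 7.386e-01 -1.767e-01 -3.000e-04]
scene lid [0.6732 0.0115 0.0654]
side pad [0.5188 0.1373 0.0114]
side lid [0.6707 0.0152 0.0648]
side table [0.719  0.1224 0.001 ]
```

View pics/crop_s.png

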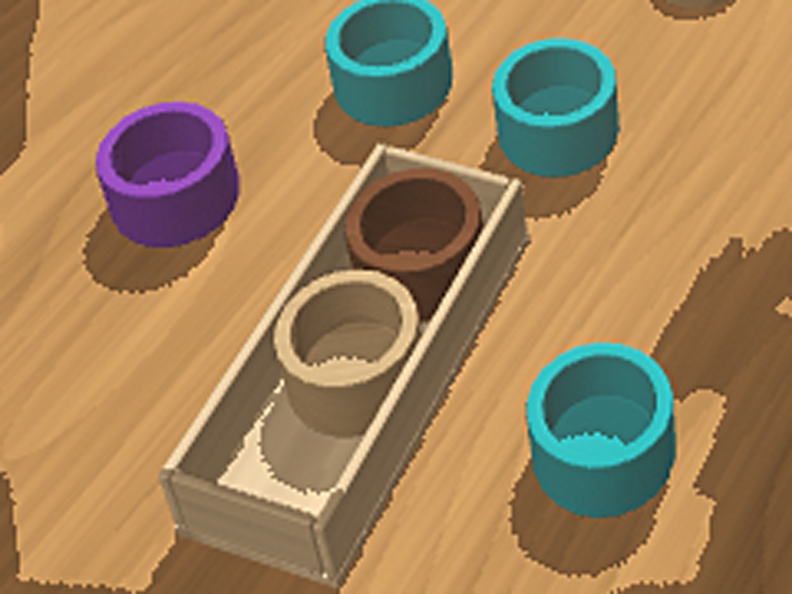

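View pics/crop_e.png

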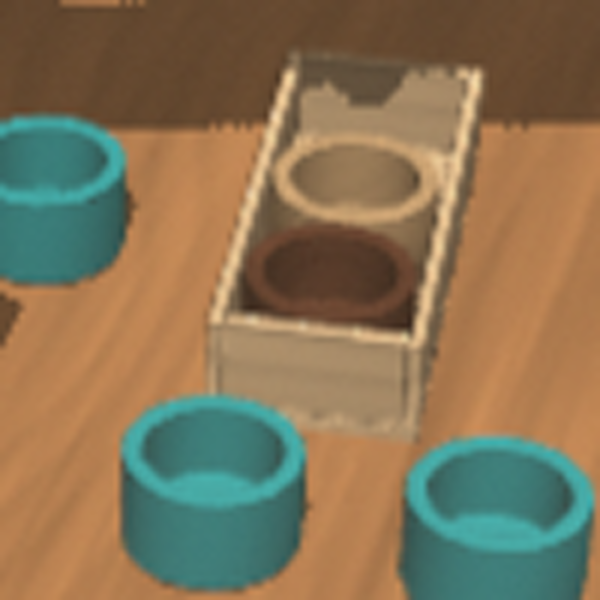

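Crops confirm it: the brown pot sits against the tray's end nearer the robot's +y side, and the pale pot is next to it. Next I'll measure everything.

```bash
cat > m.py <<'E'
from h import *
from scipy.optimize import least_squares
def circ(p):
    f=least_squares(lambda q:np.hypot(p[:,0]-q[0],p[:,1]-q[1])-q[2],[*p[:,:2].mean(0),.04],loss="soft_l1",f_scale=.002).x;return f
def rim(d,P,mask,z0=.042,z1=.054):
    m=mask&(P[...,2]>z0)&(P[...,2]<z1);return P[m]
E
python3 - <<'E'
from m import *
s=np.load("s0.npy",allow_pickle=True).item();e=np.load("e0.npy",allow_pickle=True).item()
for n,d in(("scene",s),("side",e)):
    P=cloud(d);hsv=cv2.cvtColor(d["frame"],cv2.COLOR_RGB2HSV);H,S,V=[hsv[...,i].astype(int) for i in range(3)]
    X,Y,Z=P[...,0],P[...,1],P[...,2]
    reg=(X>.33)&(X<.55)&(Y>-.45)&(Y<-.15)
    m=reg&(Z>.038)&(Z<.056)&~((H>75)&(H<160)&(S>100))
    dark=m&(V<125)&(H<15)
    p=P[dark];print(n,"dark",len(p),circ(p).round(4),np.median(p[:,2]).round(4))
    # tray rect by top-lying pts
    p=P[m];r=cv2.minAreaRect((p[:,:2]*1000).astype(np.float32));print("tray",r,np.percentile(p[:,2],[5,50,95]).round(4))
    # pad
    reg=(X>.45)&(X<.6)&(Y>.07)&(Y<.2)&(Z>.006)&(Z<.016)&(S>60)
    p=P[reg];print("pad",len(p),circ(p)[:2],cv2.minEnclosingCircle((p[:,:2]*1000).astype(np.float32)),p[:,2].mean())
    red=((H<6)|(H>174))&(S>180)&(V>90)&(Z>.1)&(Z<.2)&(X<1)&(Y<.6)&(Y>-.1)
    p=P[red];print("red",len(p),p.mean(0).round(4),p.min(0).round(3),p.max(0).round(3),"bbox",np.argwhere(red).min(0),np.argwhere(red).max(0))if len(p) else 0
    w=(S<45)&(V>170)&(Z>.185)&(Z<.215)&(X>.4)&(X<1)&(Y>0)&(Y<.5)
    p=P[w];print("white",len(p),p.mean(0).round(3),circ(p).round(4) if len(p)>5 else 0)
    foot=(Z>.004)&(Z<.03)&(X>.45)&(X<.8)&(Y>.2)&(Y<.45)&(S<60)&(V<110);p=P[foot]
    if len(p)>5:print("foot",len(p),circ(p),cv2.minEnclosingCircle((p[:,:2]*1000).astype(np.float32)),p[:,2].mean())
    hi=(Z>.03)&(Z<.4)&(X>.5)&(X<.75)&(Y>.22)&(Y<.42);p=P[hi]
    for a in np.arange(.03,.4,.04):
        q=p[(p[:,2]>a)&(p[:,2]<a+.04)];print("  z",round(a,2),len(q),np.median(q,0).round(3) if len(q) else "")
E
```

```text
scene dark 330 [ 0.4444 -0.2648  0.03  ] 0.0446
tray ((469.6920166015625, -282.7024230957031), (145.49526977539062, 285.76153564453125), 9.769667625427246) [0.0394 0.0467 0.0498]
pad 961 [0.52317713 0.13507071] ((521.2886352539062, 137.21896362304688), 49.321781158447266) 0.010219195599572564
red 295 [0.5249 0.1587 0.1584] [-0.199  0.117  0.119] [0.693 0.331 0.2  ] bbox [ 78 129] [232 439]
white 449 [0.664 0.177 0.203] [0.6401 0.2095 0.0705]
foot 437 [0.58667983 0.2616042  0.03341172] ((564.5849609375, 282.54510498046875), 74.15357208251953) 0.013653887479393395
  z 0.03 127 [0.565 0.285 0.05 ]
  z 0.07 84 [0.564 0.285 0.083]
  z 0.11 37 [0.561 0.284 0.12 ]
  z 0.15 0 
  z 0.19 169 [0.577 0.278 0.207]
  z 0.23 0 
  z 0.27 0 
  z 0.31 0 
  z 0.35 0 
  z 0.39 0 
side dark 268 [ 0.44   -0.2594  0.0299] 0.0467
tray ((463.391357421875, -288.3468017578125), (143.66598510742188, 279.5953063964844), 11.885025978088379) [0.039  0.0459 0.0495]
pad 1354 [0.52030949 0.13931667] ((521.3145751953125, 138.3545684814453), 47.73395538330078) 0.009857652602084516
white 2244 [0.647 0.178 0.202] [0.6491 0.1741 0.0427]
foot 3879 [0.55860225 0.29512783 0.05019895] ((558.775634765625, 291.39532470703125), 71.49922180175781) 0.017162784718711865
  z 0.03 194 [0.555 0.3   0.05 ]
  z 0.07 208 [0.555 0.3   0.092]
  z 0.11 222 [0.555 0.3   0.131]
  z 0.15 292 [0.553 0.304 0.175]
  z 0.19 892 [0.566 0.289 0.206]
  z 0.23 0 
  z 0.27 0 
  z 0.31 0 
  z 0.35 0 
  z 0.39 0
```

```bash
python3 - <<'E'
from m import *
s=np.load("s0.npy",allow_pickle=True).item();e=np.load("e0.npy",allow_pickle=True).item()
G={}
for n,d in(("scene",s),("side",e)):
    P=cloud(d);hsv=cv2.cvtColor(d["frame"],cv2.COLOR_RGB2HSV);H,S,V=[hsv[...,i].astype(int) for i in range(3)]
    X,Y,Z=P[...,0],P[...,1],P[...,2]
    col=(H>75)&(H<160)&(S>60)
    lab,k,st,_=(lambda m:cv2.connectedComponentsWithStats(m.astype(np.uint8)))(col&(X>.2)&(X<.8)&(Y<.1)&(Z>-.01)&(Z<.06))[0:0] or (None,)*4
    nn,L,st,_=cv2.connectedComponentsWithStats((col&(X>.2)&(X<.8)&(Y<.1)&(Z>.038)&(Z<.06)).astype(np.uint8))
    for i in range(1,nn):
        if st[i,4]>60: print(n,"lookalike",circ(P[L==i]).round(3))
    m=(~col)&(Z>.03)&(Z<.056)&(X>.3)&(X<.55)&(Y>-.48)&(Y<-.18)
    nn,L,st,_=cv2.connectedComponentsWithStats(m.astype(np.uint8))
    i=1+np.argmax(st[1:,4]);q=P[(L==i)&(Z>.043)];print(n,"tray comp",st[i],cv2.minAreaRect((q[:,:2]*1000).astype(np.float32)))
    hull=cv2.convexHull((q[:,:2]*1000).astype(np.float32))[:,0];print(cv2.approxPolyDP(hull,8,True)[:,0].round(0).tolist())
    dk=(V<130)&(S>90)&(H<15)&(X>.38)&(X<.5)&(Y>-.33)&(Y<-.2)
    dk=cv2.morphologyEx(dk.astype(np.uint8),cv2.MORPH_OPEN,np.ones((3,3)))
    v=d["frame"].copy();v[dk>0]=(255,0,255);cv2.imwrite(f"pics/dk_{n}.png",cv2.resize(v[290:470,90:330] if n=="scene" else v[160:260,330:430],None,fx=4 if n!="scene" else 3,fy=4 if n!="scene" else 3)[:,:,::-1])
    red=(((H<8)|(H>172))&(S>150)).astype(np.uint8)
    nn,L,st,c=cv2.connectedComponentsWithStats(red)
    for i in range(1,nn):
        if st[i,4]>20: print(n,"red",st[i],c[i].round(1),np.nanmedian(P[L==i],0).round(3))
E
python3 - <<'E'
import cv2,numpy as np
a=cv2.imread('pics/dk_scene.png');b=cv2.imread('pics/dk_side.png');a=a[:400];b=cv2.resize(b,(400,400))
s=cv2.imread('pics/side0.png')[200:300,150:270];print(a.shape)
cv2.imwrite('pics/dk.png',np.hstack([a[:400,:400],b]))
cv2.imwrite('pics/lens0.png',cv2.resize(s,None,fx=5,fy=5,interpolation=cv2.INTER_CUBIC))
E
```

```text
scene lookalike [ 0.351 -0.154  0.03 ]
scene lookalike [ 0.455 -0.145  0.03 ]
scene lookalike [ 0.294 -0.276  0.03 ]
scene lookalike [ 0.578 -0.312  0.03 ]
scene tray comp [ 138  334  111  123 4214] ((450.0331115722656, -323.255126953125), (84.56029510498047, 210.60838317871094), 7.059625625610352)
[[503.0, -421.0], [479.0, -219.0], [399.0, -227.0], [421.0, -429.0]]
scene red [129  73   8  25  76] [132.   84.2] [-0.194  0.323  0.186]
scene red [ 33  74  17  28 270] [41.2 86.5] [-0.197  0.058  0.279]
scene red [427 122  27  33 732] [439.6 138. ] [0.565 0.63  0.048]
scene red [427 203  13  30 263] [432.9 217.5] [0.686 0.122 0.154]
side lookalike [ 0.575 -0.309  0.03 ]
side lookalike [ 0.29  -0.272  0.03 ]
side lookalike [ 0.452 -0.142  0.03 ]
side lookalike [ 0.347 -0.151  0.03 ]
side tray comp [ 364  169   47   55 1444] ((448.10003662109375, -322.6104736328125), (83.39154815673828, 215.15892028808594), 6.9652509689331055)
[[497.0, -422.0], [474.0, -214.0], [395.0, -226.0], [419.0, -427.0]]
side red [530  76  27  62 610] [540.9 103.3] [ 0.146 -0.664  0.165]
side red [ 525  115   40   78 1127] [544.  153.2] [ 0.111 -0.6    0.064]
(400, 720, 3)
```

View pics/dk.png

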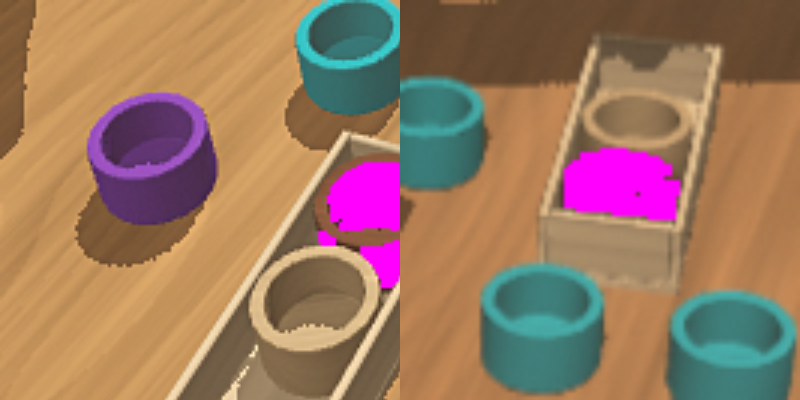

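View pics/lens0.png

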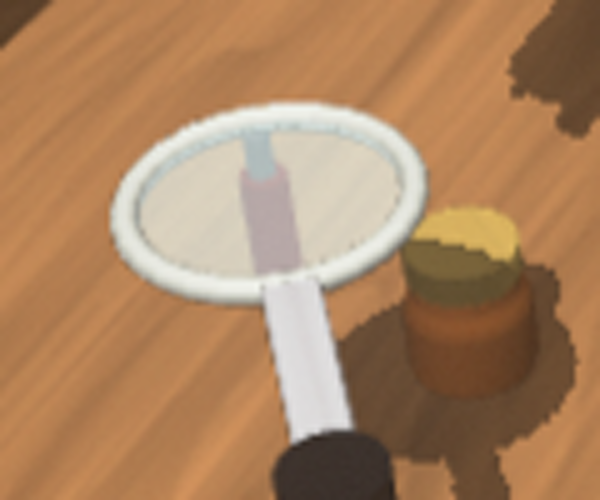

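Request:
arm_command:
  deltas:
    - {"xyz":[-26.2,-18.2,9],"turn":-97,"jaw":255}
    - {"xyz":[-26.2,-18.2,9],"turn":-97,"jaw":255}
    - {"xyz":[-26.2,-18.2,9],"turn":-97,"jaw":255}
    - {"xyz":[-26.2,-18.2,9],"turn":-97,"jaw":255}
    - {"xyz":[-26.2,-18.2,9],"turn":-97,"jaw":255}
  force: 20

```text
clock: 0.67
position: [0.5093, -0.1656, 0.1697]
ee_rot: [-1.423, -2.801, 0.0]
force: [0.4, -1.1, -0.2]
width: 0.688
```

```bash
cat > g.py <<'E'
import sys
from h import *
def go(x,y,z,yaw=None):
    o=observe();r=R.from_rotvec(o["ee_rot"]);p=o["position"]
    d=r.inv().apply(np.array([x,y,z])-p)*100
    m=r.as_matrix();xa=np.degrees(np.arctan2(m[1,0],m[0,0]))
    t=None if yaw is None else -(((yaw-xa)+180)%360-180)
    print("t",round(o["clock"],2),"pos",p.round(4),"xyaw",xa.round(1),"zax",m[:,2].round(3),"w",round(o["width"],3),"F",np.round(o["force"],1),"j",o["joints"].round(2))
    print("delta",d.round(2),"turn",t if t is None else round(t,1))
if __name__=="__main__":
    go(*map(float,sys.argv[1:]))
E
python3 g.py .442 -.262 .13 -173.2; python3 - <<'E'
from h import *
e=np.load("e0.npy",allow_pickle=True).item();s=np.load("s0.npy",allow_pickle=True).item()
print(onz(e,[[204,240.4]],.2))
hsv=cv2.cvtColor(e["frame"],cv2.COLOR_RGB2HSV);H,S,V=[hsv[...,i].astype(int) for i in range(3)]
m=((S<40)&(V>190)).astype(np.uint8);m[:215]=0;m[300:]=0;m[:,:165]=0;m[:,245:]=0
m[256:]=0
c=max(cv2.findContours(m,cv2.RETR_EXTERNAL,cv2.CHAIN_APPROX_NONE)[0],key=cv2.contourArea)
h=cv2.convexHull(c)
for z in(.2,.205):
    P=onz(e,h[:,0],z);from m import circ;print(z,circ(P),cv2.fitEllipse(c))
print("handle scene bottom", onz(s,[[433,232]],.12), onz(s,[[433,217.5]],.15))
E
```

```text
t 0.67 pos [ 0.5093 -0.1656  0.1697] xyaw 126.1 zax [-0. -0. -1.] w 0.688 F [ 0.4 -1.1 -0.2] j [ 0.27  0.35 -0.08  1.86  0.03  0.93  0.81]
delta [ -3.82 -11.12   3.97] turn -60.7
[[0.65496835 0.1648958  0.2       ]]
0.2 [0.65834462 0.1610535  0.05397081] ((203.5497589111328, 238.83995056152344), (34.618927001953125, 63.04201889038086), 82.2303237915039)
0.205 [0.65442211 0.16663119 0.05353445] ((203.5497589111328, 238.83995056152344), (34.618927001953125, 63.04201889038086), 82.2303237915039)
handle scene bottom [[0.68966602 0.1238164  0.12      ]] [[0.68485016 0.12780024 0.15      ]]
```

Request:
arm_command:
  deltas:
    - {"xyz":[-3.8,-11.1,4],"turn":-60.7,"jaw":255}
    - {"xyz":[-3.8,-11.1,4],"turn":-60.7,"jaw":255}
    - {"xyz":[-3.8,-11.1,4],"turn":-60.7,"jaw":255}
    - {"xyz":[-3.8,-11.1,4],"turn":-60.7,"jaw":255}
    - {"xyz":[-3.8,-11.1,4],"turn":-60.7,"jaw":255}

```text
clock: 1.08
position: [0.4391, -0.2646, 0.1287]
ee_rot: [-0.515, -3.096, 0.001]
force: [0.4, 1.8, 0.4]
width: 0.32
```

```bash
python3 g.py .442 -.262 .09 -173.2; python3 - <<'E'
from h import *
d=get_image("wrist");np.save("w1.npy",d,allow_pickle=True);cv2.imwrite("pics/w1.png",d["frame"][:,:,::-1])
E
```

```text
t 1.08 pos [ 0.4391 -0.2646  0.1287] xyaw 161.1 zax [-0.003 -0.    -1.   ] w 0.32 F [0.4 1.8 0.4] j [ 0.58  0.38 -0.18  1.95  0.09  0.83  1.59]
delta [-0.2   0.34  3.87] turn -25.7
```

View pics/w1.png

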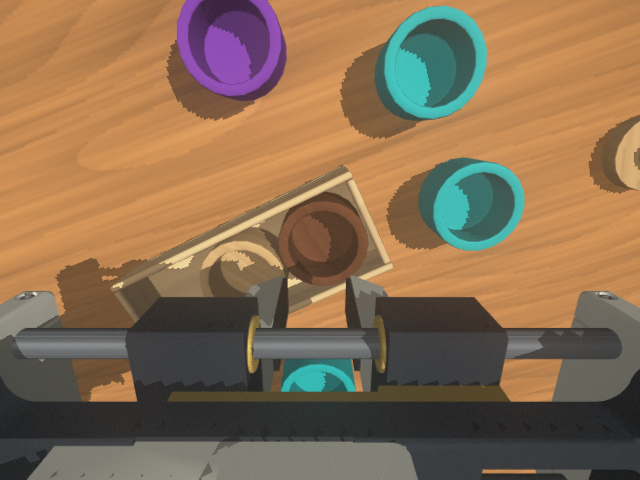

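Request:
arm_command:
  deltas:
    - {"xyz":[-0.2,0.3,3],"turn":-25.7,"jaw":255}
    - {"xyz":[-0.2,0.3,3],"turn":-25.7,"jaw":255}
    - {"xyz":[-0.2,0.3,3],"turn":-25.7,"jaw":255}
    - {"xyz":[-0.2,0.3,3],"turn":-25.7,"jaw":255}
    - {"xyz":[-0.2,0.3,3],"turn":-25.7,"jaw":255}

```text
clock: 1.55
position: [0.4436, -0.2609, 0.0992]
ee_rot: [0.207, -3.133, -0.0]
force: [0.5, 0.1, -0.7]
width: 0.007
```

```bash
python3 - <<'E'
from m import *
d=np.load("w1.npy",allow_pickle=True).item()
P=cloud(d)
hsv=cv2.cvtColor(d["frame"],cv2.COLOR_RGB2HSV);H,S,V=[hsv[...,i].astype(int) for i in range(3)]
m=((V<140)&(S>90)&(H<14)).astype(np.uint8);m[:185]=0;m[290:]=0;m[:,:270]=0;m[:,378:]=0
m=cv2.morphologyEx(m,cv2.MORPH_OPEN,np.ones((3,3)))
c=max(cv2.findContours(m,cv2.RETR_EXTERNAL,cv2.CHAIN_APPROX_NONE)[0],key=cv2.contourArea)
h=cv2.convexHull(c)[:,0]
print(h.min(0),h.max(0));Q=onz(d,h,.048);print("rim at z",circ(Q))
q=P[(m>0)&(P[...,2]>.042)&(P[...,2]<.055)];print(len(q),circ(q),np.median(q[:,2]))
print("tray +y corners",onz(d,[[347,167],[391,266]],.047).round(4), "left",onz(d,[[115,287]],.047).round(4))
d=get_image("wrist");cv2.imwrite("pics/w2.png",d["frame"][:,:,::-1])
E
python3 g.py .442 -.262 .06 -173.2
```

```text
[278 197] [367 285]
rim at z [ 0.44043398 -0.25848086  0.03381876]
2551 [ 0.44091128 -0.25864666  0.02960063] 0.04792315656216917
tray +y corners [[ 0.3931 -0.2246  0.047 ]
 [ 0.4752 -0.2151  0.047 ]] left [[ 0.4223 -0.4233  0.047 ]]
t 1.6 pos [ 0.4436 -0.2609  0.0993] xyaw -172.7 zax [-0.001  0.    -1.   ] w 0.004 F [-0.   0.1 -0.2] j [ 0.65  0.43 -0.29  1.97  0.17  0.77  1.96]
delta [ 0.17 -0.09  3.93] turn 0.5
```

View pics/w2.png

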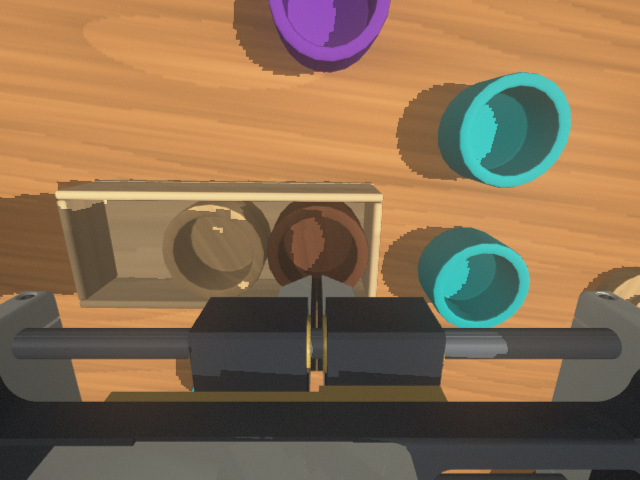

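The wrist view shows the dark pot centred at about (318,245) and aligned with the closed fingers. Now I'll go down into its hollow.

Request:
arm_command:
  deltas:
    - {"xyz":[0.3,0.1,2.5],"turn":0.5,"jaw":255}
    - {"xyz":[0.3,0.1,5],"turn":0.5,"jaw":255}
    - {"xyz":[0.3,0.1,6.8],"turn":0.5,"jaw":255}
    - {"xyz":[0.3,0.1,7.1],"turn":0.5,"jaw":255}
    - {"xyz":[0.3,0.1,7.1],"turn":0.5,"jaw":255}

```text
clock: 2.02
position: [0.4399, -0.2597, 0.0276]
ee_rot: [0.181, -3.133, -0.002]
force: [0.1, 0.2, -0.2]
width: 0.001
```

```bash
python3 g.py .441 -.260 .028 -173.2
```

```text
t 2.02 pos [ 0.4399 -0.2597  0.0276] xyaw -173.4 zax [-0.003  0.001 -1.   ] w 0.001 F [ 0.1  0.2 -0.2] j [ 0.62  0.53 -0.25  2.03  0.22  0.61  1.9 ]
delta [-0.1  -0.04 -0.04] turn -0.2
```

Request:
arm_command:
  deltas:
    - {"xyz":[0,-1,0],"jaw":255}
    - {"xyz":[0,-2,0],"jaw":255}
    - {"xyz":[0,-3,0],"jaw":255}
    - {"xyz":[0,-3.7,0],"jaw":255}
    - {"xyz":[0,-4.2,0],"jaw":255}

```text
schema error: expected keys xyz, turn, jaw
```

```bash
python3 g.py .4477 -.320 .028 -173.2
```

```text
t 2.02 pos [ 0.4399 -0.2597  0.0276] xyaw -173.4 zax [-0.003  0.001 -1.   ] w 0.001 F [ 0.1  0.2 -0.2] j [ 0.62  0.53 -0.25  2.03  0.22  0.61  1.9 ]
delta [-0.08 -6.08 -0.05] turn -0.2
```

Request:
arm_command:
  deltas:
    - {"xyz":[0,-1,0],"turn":0,"jaw":255}
    - {"xyz":[0,-2,0],"turn":0,"jaw":255}
    - {"xyz":[0,-3,0],"turn":0,"jaw":255}
    - {"xyz":[0,-3.7,0],"turn":0,"jaw":255}
    - {"xyz":[0,-4.2,0],"turn":0,"jaw":255}

```text
clock: 2.43
position: [0.4451, -0.3034, 0.0282]
ee_rot: [0.177, -3.135, -0.0]
force: [-0.7, 1.9, 0.4]
width: 0.006
```

Request:
arm_command:
  deltas:
    - {"xyz":[0,-0.6,0],"turn":0,"jaw":255}
    - {"xyz":[0,-1.1,0],"turn":0,"jaw":255}
    - {"xyz":[0,-1.3,0],"turn":0,"jaw":255}
    - {"xyz":[0,-1.3,0],"turn":0,"jaw":255}

```text
clock: 2.77
position: [0.4466, -0.317, 0.0282]
ee_rot: [0.176, -3.135, 0.0]
force: [0.7, 0.5, 0.3]
width: 0.002
```

```bash
python3 g.py .4477 -.320 .028 -173.2;python3 - <<'E'
from h import *
d=get_image("scene");cv2.imwrite("pics/s3.png",cv2.resize(d["frame"][280:480,90:330],None,fx=3,fy=3)[:,:,::-1])
E
```

```text
t 2.77 pos [ 0.4466 -0.317   0.0282] xyaw -173.6 zax [-0.002 -0.    -1.   ] w 0.002 F [0.7 0.5 0.3] j [ 0.7   0.57 -0.25  1.94  0.22  0.65  1.99]
delta [-0.08 -0.31  0.02] turn -0.4
```

View pics/s3.png

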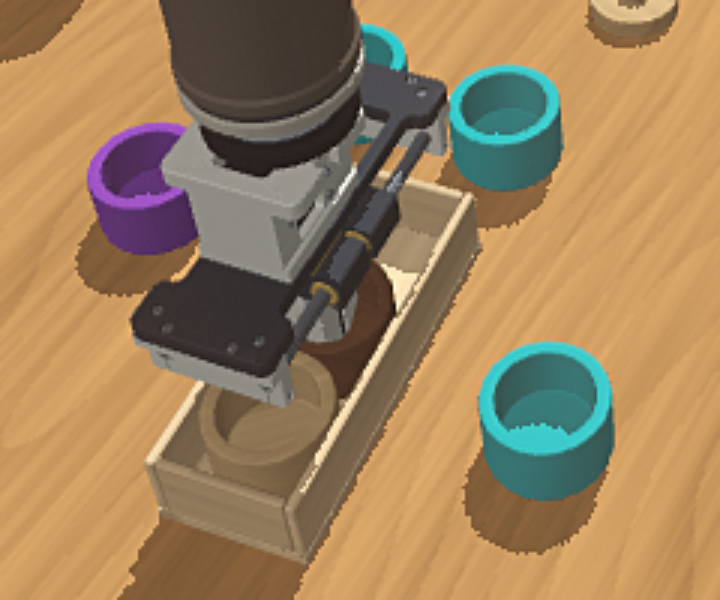

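Request:
arm_command:
  deltas:
    - {"xyz":[0,0,-3],"turn":0.4,"jaw":255}
    - {"xyz":[0,0,-6],"turn":0.4,"jaw":255}
    - {"xyz":[0,2,-6.5],"turn":0.4,"jaw":172}
    - {"xyz":[0,3.7,-6.5],"turn":0.4,"jaw":172}
    - {"xyz":[0,3.7,-6.5],"turn":0.4,"jaw":172}

```text
clock: 3.23
position: [0.4428, -0.2762, 0.0939]
ee_rot: [0.172, -3.136, -0.002]
force: [-0.5, 0.4, -0.8]
width: 0.175
```

```bash
python3 - <<'E'
from m import *
d=get_image("wrist");np.save("w3.npy",d,allow_pickle=True);cv2.imwrite("pics/w3.png",d["frame"][:,:,::-1])
P=cloud(d)
hsv=cv2.cvtColor(d["frame"],cv2.COLOR_RGB2HSV);H,S,V=[hsv[...,i].astype(int) for i in range(3)]
m=((V<140)&(S>90)&(H<14))&(P[...,2]>.04)&(P[...,2]<.056)&(P[...,1]<-.2)&(P[...,1]>-.4);q=P[m];print(len(q),circ(q),np.median(q[:,2]))
E
python3 g.py .443 -.280 .06 -173.2
```

```text
2618 [ 0.44556585 -0.31046666  0.02935334] 0.04786318708997919
t 3.28 pos [ 0.4427 -0.2779  0.0936] xyaw -173.8 zax [-0.002  0.    -1.   ] w 0.215 F [-0.6 -0.6 -0.2] j [ 0.68  0.45 -0.29  1.95  0.18  0.77  1.96]
delta [-0.01 -0.22  3.36] turn -0.6
```

View pics/w3.png

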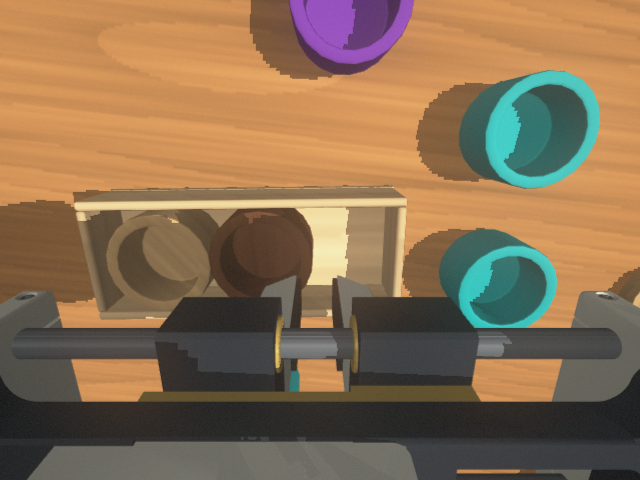

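Request:
arm_command:
  deltas:
    - {"xyz":[0,-0.3,1],"turn":-0.5,"jaw":172}
    - {"xyz":[0,-0.3,3],"turn":-0.5,"jaw":172}
    - {"xyz":[0,-0.3,5.5],"turn":-0.5,"jaw":172}
    - {"xyz":[0,-0.3,6.9],"turn":-0.5,"jaw":172}
    - {"xyz":[0,-0.3,7],"turn":-0.5,"jaw":172}

```text
clock: 3.7
position: [0.4407, -0.2807, 0.02]
ee_rot: [0.184, -3.13, -0.005]
force: [-0.7, 0.3, 0.2]
width: 0.323
```

```bash
python3 g.py .4422 -.2807 .024 -173.2
```

```text
t 3.7 pos [ 0.4407 -0.2807  0.02  ] xyaw -173.3 zax [-0.006  0.003 -1.   ] w 0.323 F [-0.7  0.3  0.2] j [ 0.65  0.56 -0.25  2.    0.23  0.61  1.93]
delta [-0.14 -0.02 -0.4 ] turn -0.1
```

Request:
arm_command:
  deltas:
    - {"xyz":[-0.1,0,-0.3],"turn":0,"jaw":255}
    - {"xyz":[-0.1,0,-0.3],"turn":0,"jaw":255}
    - {"xyz":[-0.1,0,-0.3],"turn":0,"jaw":255}
    - {"xyz":[-0.1,0,-0.3],"turn":0,"jaw":255}
    - {"xyz":[-0.1,0,-0.3],"turn":0,"jaw":255}
  force: 25

```text
clock: 4.12
position: [0.4431, -0.2812, 0.024]
ee_rot: [0.184, -3.133, -0.002]
force: [2.4, -0.5, -0.3]
width: 0.092
```

Request:
arm_command:
  deltas:
    - {"xyz":[0,0,-0.5],"turn":0,"jaw":255}
    - {"xyz":[0,0,-1.5],"turn":0,"jaw":255}
    - {"xyz":[0,0,-3],"turn":0,"jaw":255}
    - {"xyz":[0,0,-5],"turn":0,"jaw":255}
    - {"xyz":[0,0,-7],"turn":0,"jaw":255}

```text
clock: 4.53
position: [0.4426, -0.2809, 0.0954]
ee_rot: [0.184, -3.132, -0.003]
force: [-0.5, -0.5, -1.5]
width: 0.091
```

```bash
python3 g.py .5178 .1676 .10 -173.2;python3 - <<'E'
from m import *
d=get_image("wrist");np.save("w4.npy",d,allow_pickle=True);cv2.imwrite("pics/w4.png",d["frame"][:,:,::-1])
d=get_image("scene");cv2.imwrite("pics/s4.png",cv2.resize(d["frame"][230:480,90:400],None,fx=2.4,fy=2.4)[:,:,::-1])
E
```

```text
t 4.53 pos [ 0.4426 -0.2809  0.0954] xyaw -173.3 zax [-0.005  0.002 -1.   ] w 0.091 F [-0.5 -0.5 -1.5] j [ 0.68  0.45 -0.29  1.94  0.18  0.78  1.98]
delta [-12.73  43.66  -0.42] turn -0.1
```

View pics/w4.png

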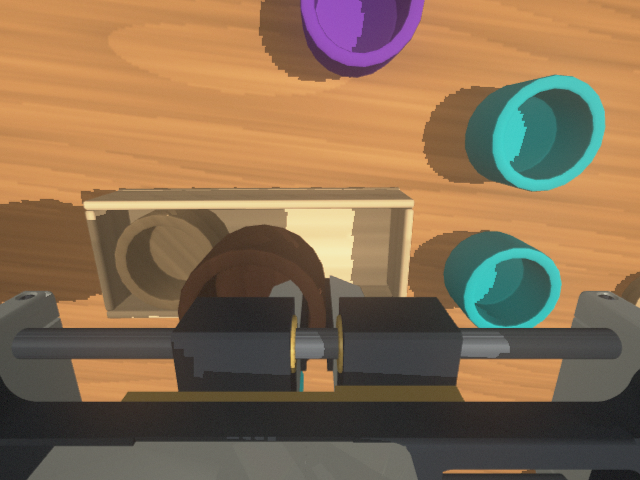

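View pics/s4.png

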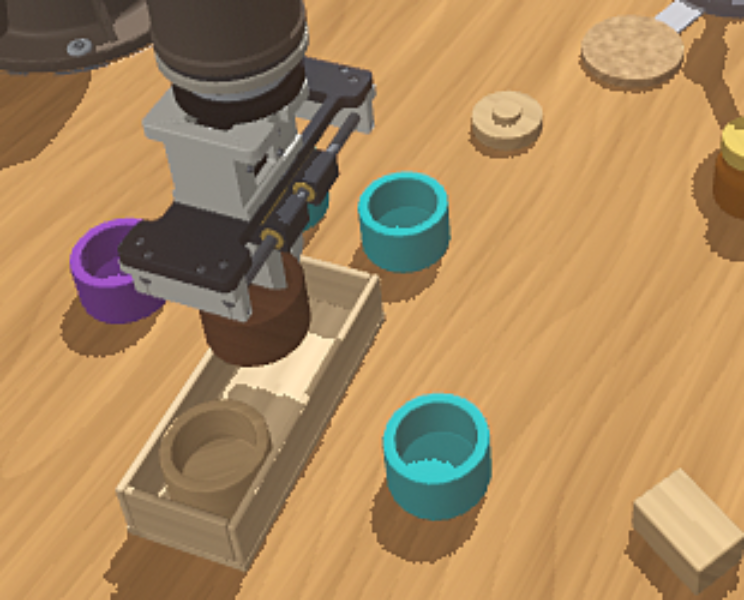

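Request:
arm_command:
  deltas:
    - {"xyz":[-0.6,2,-1.5],"turn":0,"jaw":255}
    - {"xyz":[-1.7,5.5,-2],"turn":0,"jaw":255}
    - {"xyz":[-2.9,9.5,-2],"turn":0,"jaw":255}
    - {"xyz":[-4.1,13.5,-2],"turn":0,"jaw":255}
    - {"xyz":[-5.3,17.5,-2],"turn":0,"jaw":255}

```text
clock: 5.05
position: [0.4763, -0.1009, 0.1176]
ee_rot: [-0.182, 3.136, -0.003]
force: [1.0, -0.1, -1.0]
width: 0.092
```

Request:
arm_command:
  deltas:
    - {"xyz":[-1.2,4,0],"turn":0,"jaw":255}
    - {"xyz":[-2.4,8,0],"turn":0,"jaw":255}
    - {"xyz":[-3.6,12,0],"turn":0,"jaw":255}
    - {"xyz":[-4.8,15.5,0],"turn":0,"jaw":255}
    - {"xyz":[-5.3,17,0],"turn":0,"jaw":255}

```text
clock: 5.47
position: [0.5092, 0.0805, 0.1178]
ee_rot: [-0.191, 3.135, 0.002]
force: [0.7, -0.2, -0.0]
width: 0.091
```

```bash
python3 g.py .5187 .1672 .10 -173.2;python3 - <<'E'
from m import *
d=get_image("wrist");np.save("w5.npy",d,allow_pickle=True);cv2.imwrite("pics/w5.png",d["frame"][:,:,::-1])
d=get_image("side");np.save("e5.npy",d,allow_pickle=True);cv2.imwrite("pics/e5.png",d["frame"][:,:,::-1])
E
```

```text
t 5.47 pos [0.5092 0.0805 0.1178] xyaw -173.0 zax [ 0.001  0.001 -1.   ] w 0.091 F [ 0.7 -0.2 -0. ] j [ 0.03  0.42 -0.38  1.94  0.21  0.82  1.23]
delta [-2.    8.49  1.79] turn 0.2
```

View pics/w5.png

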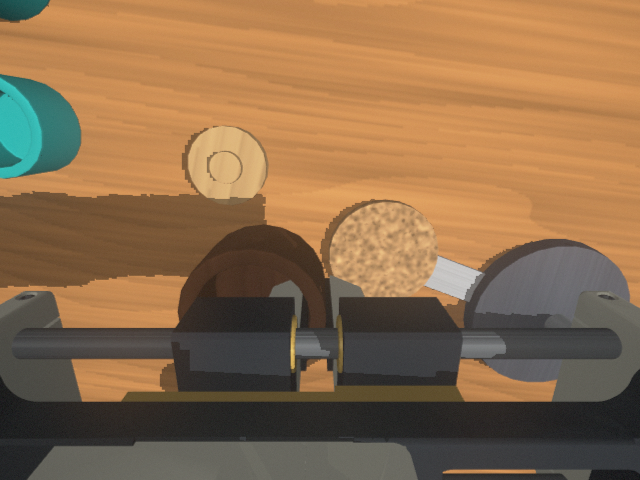

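View pics/e5.png

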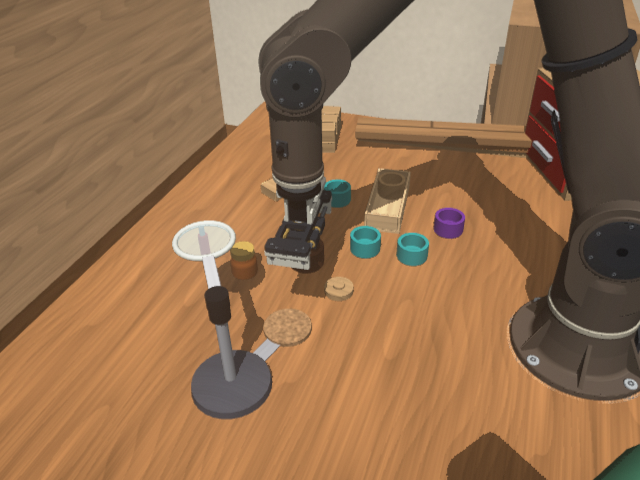

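```bash
python3 - <<'E'
from m import *
d=np.load("w5.npy",allow_pickle=True).item();P=cloud(d)
X,Y,Z=P[...,0],P[...,1],P[...,2]
hsv=cv2.cvtColor(d["frame"],cv2.COLOR_RGB2HSV);H,S,V=[hsv[...,i].astype(int) for i in range(3)]
m=((Z>.007)&(Z<.014)&(X>.44)&(X<.6)&(Y>.07)&(Y<.2)&(S>50)).astype(np.uint8)
nn,L,st,_=cv2.connectedComponentsWithStats(m);i=1+np.argmax(st[1:,4]);print(st[i])
c=max(cv2.findContours((L==i).astype(np.uint8),cv2.RETR_EXTERNAL,cv2.CHAIN_APPROX_NONE)[0],key=cv2.contourArea)[:,0]
c=c[c[:,1]<285];q=onz(d,c,.010);print("pad",circ(q),"z",np.median(Z[L==i]))
f=(Z>.003)&(Z<.03)&(S<70)&(V<130)&(X>.45)&(X<.7)&(Y>.2)&(Y<.4)
f&=np.indices(f.shape)[0]<290
c=max(cv2.findContours(f.astype(np.uint8),cv2.RETR_EXTERNAL,cv2.CHAIN_APPROX_NONE)[0],key=cv2.contourArea)[:,0]
c=c[c[:,1]<285];z=np.nanmedian(Z[f]);q=onz(d,c,z);print("foot",circ(q),z)
dk=(V<140)&(S>90)&(H<14)&(X>.4)&(X<.6)&(Y<.12)&(Y>-.02)&(Z>.08);q=P[dk];print("pot z",np.percentile(q[:,2],[5,50,95]))
top=np.percentile(q[:,2],90);q=q[abs(q[:,2]-top)<.006];print(len(q),circ(q))
o,_=observe(),0;print(o["position"])
E
```

```text
[ 329  201  110   96 8264]
pad [0.52109917 0.14012392 0.04485716] z 0.010200771969448907
foot [0.56341964 0.28639617 0.07283443] 0.016170025148070644
pot z [0.10929869 0.13922516 0.14275091]
3628 [0.51197344 0.05311236 0.02988267]
[0.50904647 0.07852259 0.11752445]
```

Request:
arm_command:
  deltas:
    - {"xyz":[-0.7,3,0.3],"turn":0,"jaw":255}
    - {"xyz":[-1.4,6,1],"turn":0,"jaw":255}
    - {"xyz":[-2,8.3,2.5],"turn":0,"jaw":255}
    - {"xyz":[-2,8.6,4.5],"turn":0,"jaw":255}
    - {"xyz":[-2,8.6,6],"turn":0,"jaw":255}

```text
clock: 5.98
position: [0.5178, 0.1672, 0.0565]
ee_rot: [0.195, -3.135, -0.0]
force: [-0.6, -1.1, -0.7]
width: 0.092
```

Request:
arm_command:
  deltas:
    - {"xyz":[0,0,0.2],"turn":0,"jaw":255}
    - {"xyz":[0,0,0.2],"turn":0,"jaw":255}

```text
clock: 6.15
position: [0.5166, 0.1655, 0.0535]
ee_rot: [0.194, -3.132, 0.002]
force: [-0.3, -0.8, -0.2]
width: 0.094
```

```bash
python3 g.py .5186 .167 .029 -173.2;python3 - <<'E'
from m import *
d=get_image("side");np.save("e6.npy",d,allow_pickle=True);cv2.imwrite("pics/e6.png",cv2.resize(d["frame"][180:420,150:400],None,fx=2.4,fy=2.4)[:,:,::-1])
E
```

```text
t 6.15 pos [0.5166 0.1655 0.0535] xyaw -172.9 zax [-0.003 -0.002 -1.   ] w 0.094 F [-0.3 -0.8 -0.2] j [-0.15  0.54 -0.35  1.93  0.27  0.72  1.03]
delta [-0.22  0.12  2.44] turn 0.3
```

View pics/e6.png

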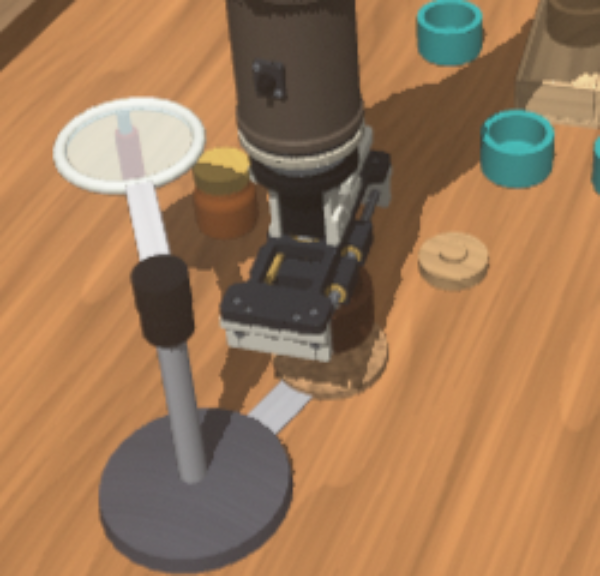

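Pot is over the pad at (330,330) in the crop, clear of the post and lens. Lowering it.

Request:
arm_command:
  deltas:
    - {"xyz":[-0.2,0.1,0.8],"turn":0.3,"jaw":255}
    - {"xyz":[-0.2,0.1,1.5],"turn":0.3,"jaw":255}
    - {"xyz":[-0.2,0.1,2],"turn":0.3,"jaw":255}
    - {"xyz":[-0.2,0.1,2.3],"turn":0.3,"jaw":255}
    - {"xyz":[-0.2,0.1,2.4],"turn":0.3,"jaw":255}

```text
clock: 6.62
position: [0.519, 0.1668, 0.0299]
ee_rot: [0.185, -3.134, 0.002]
force: [-0.9, 0.1, -1.0]
width: 0.091
```

```bash
python3 g.py .5186 .167 .029 -173.2
```

```text
t 6.62 pos [0.519  0.1668 0.0299] xyaw -173.2 zax [-0.002 -0.001 -1.   ] w 0.091 F [-0.9  0.1 -1. ] j [-0.17  0.58 -0.34  1.94  0.29  0.67  1.  ]
delta [0.03 0.02 0.09] turn -0.0
```

Request:
arm_command:
  deltas:
    - {"xyz":[0,0,0.1],"turn":0,"jaw":255}
    - {"xyz":[0,0,0.2],"turn":0,"jaw":255}
    - {"xyz":[0,0,0.2],"turn":0,"jaw":255}

```text
clock: 6.87
position: [0.519, 0.1669, 0.0279]
ee_rot: [0.185, -3.134, 0.002]
force: [-0.0, -0.5, 0.1]
width: 0.092
```

Request:
arm_command:
  deltas:
    - {"xyz":[0,0,0],"turn":0,"jaw":190}
    - {"xyz":[0,0,0],"turn":0,"jaw":190}
    - {"xyz":[0,0,0],"turn":0,"jaw":190}
    - {"xyz":[0,0,0],"turn":0,"jaw":190}

```text
clock: 7.2
position: [0.5192, 0.1669, 0.0281]
ee_rot: [0.185, -3.134, 0.001]
force: [0.4, 1.0, -0.4]
width: 0.252
```

Request:
arm_command:
  deltas:
    - {"xyz":[0,0,-1],"turn":0,"jaw":190}
    - {"xyz":[0,0,-3],"turn":0,"jaw":190}
    - {"xyz":[0,0,-6],"turn":0,"jaw":190}
    - {"xyz":[0.5,-3,-8],"turn":0,"jaw":190}
    - {"xyz":[1,-7,-8],"turn":0,"jaw":190}

```text
clock: 7.62
position: [0.52, 0.1008, 0.1132]
ee_rot: [-0.195, 3.129, 0.005]
force: [1.9, -0.1, -0.2]
width: 0.255
```

```bash
python3 g.py .5186 .167 .029 -173.2;python3 - <<'E'
from m import *
d=get_image("wrist");np.save("w7.npy",d,allow_pickle=True);cv2.imwrite("pics/w7.png",d["frame"][:,:,::-1])
P=cloud(d);X,Y,Z=P[...,0],P[...,1],P[...,2]
hsv=cv2.cvtColor(d["frame"],cv2.COLOR_RGB2HSV);H,S,V=[hsv[...,i].astype(int) for i in range(3)]
dk=(V<140)&(S>90)&(H<14)&(X>.46)&(X<.58)&(Y<.2)&(Y>.08)&(Z>.045)&(Z<.06);q=P[dk];print("pot",circ(q),np.median(q[:,2]))
m=(Z>.007)&(Z<.014)&(X>.46)&(X<.58)&(Y>.08)&(Y<.2)&(S>50)
c=max(cv2.findContours((m|dk).astype(np.uint8),cv2.RETR_EXTERNAL,cv2.CHAIN_APPROX_NONE)[0],key=cv2.contourArea)[:,0]
c=np.array([k for k in c if m[k[1],k[0]] and k[1]<285]);q=onz(d,c,.01);print(len(q),"pad",circ(q))
d=get_image("side");np.save("e7.npy",d,allow_pickle=True);cv2.imwrite("pics/e7.png",cv2.resize(d["frame"][180:420,150:400],None,fx=2.4,fy=2.4)[:,:,::-1])
E
```

```text
t 7.62 pos [0.52   0.1008 0.1132] xyaw -172.9 zax [ 0.006  0.003 -1.   ] w 0.255 F [ 1.9 -0.1 -0.2] j [-0.    0.44 -0.39  1.92  0.22  0.82  1.19]
delta [-0.64  6.57  8.44] turn 0.3
pot [0.52211077 0.13889904 0.02945784] 0.05190708802584279
206 pad [0.52196924 0.14002687 0.04532837]
```

View pics/w7.png

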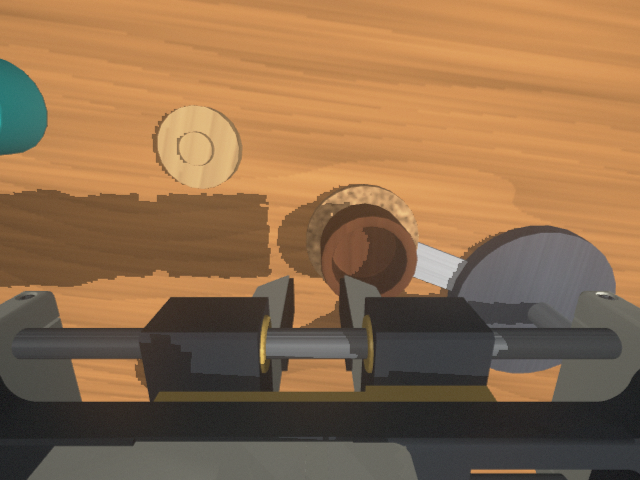

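View pics/e7.png

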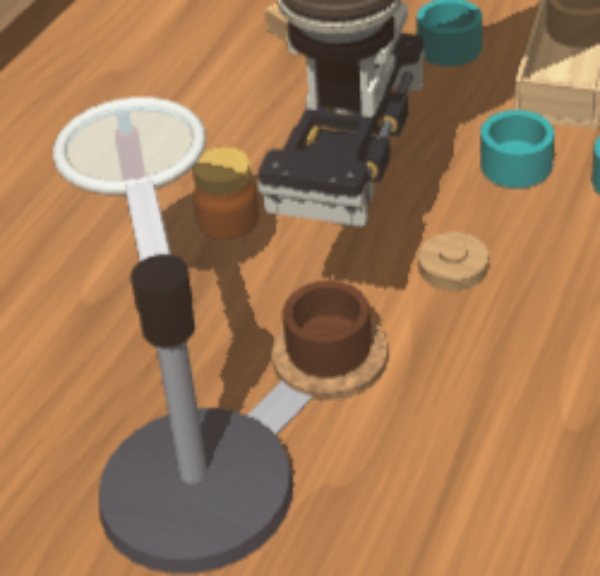

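The pot stands at (0.522, 0.139) on the pad centre (0.522, 0.140). The commands can't tilt the tool directly, so I'll fit the arm's kinematics from the logged poses. That will show where the tilted pose can be reached.

```bash
cat > kin.py <<'E'
from h import *
from scipy.optimize import least_squares
D=[ # joints, pos, xyaw , zaxis down
([-0.10257,0.43523,0.02498,1.57411,-0.01158,1.13401,-0.07510],[.62448,-.00009,.22594],89.95),
([0.27,0.35,-0.08,1.86,0.03,0.93,0.81],[.5093,-.1656,.1697],126.1),
([0.58,0.38,-0.18,1.95,0.09,0.83,1.59],[.4391,-.2646,.1287],161.1),
([0.65,0.43,-0.29,1.97,0.17,0.77,1.96],[.4436,-.2609,.0993],-172.7),
([0.62,0.53,-0.25,2.03,0.22,0.61,1.90],[.4399,-.2597,.0276],-173.4),
([0.7,0.57,-0.25,1.94,0.22,0.65,1.99],[.4466,-.317,.0282],-173.6),
([0.68,0.45,-0.29,1.95,0.18,0.77,1.96],[.4427,-.2779,.0936],-173.8),
([0.65,0.56,-0.25,2.0,0.23,0.61,1.93],[.4407,-.2807,.02],-173.3),
([0.03,0.42,-0.38,1.94,0.21,0.82,1.23],[.5092,.0805,.1178],-173.),
([-0.15,0.54,-0.35,1.93,0.27,0.72,1.03],[.5166,.1655,.0535],-172.9),
([0,0.44,-0.39,1.92,0.22,0.82,1.19],[.52,.1008,.1132],-172.9)]
def ch(p,q,sg):
    # axes: z y z y z y z ; p: translations
    M=np.eye(4)
    t=[(0,0,0),(p[0],p[1],p[2]),(p[3],p[4],p[5]),(p[6],p[7],p[8]),(p[9],p[10],p[11]),(p[12],p[13],p[14]),(p[15],p[16],p[17])]
    for i in range(7):
        A=np.eye(4);A[:3,3]=t[i];ax='zyzyzyz'[i];A[:3,:3]=R.from_euler(ax,sg[i]*q[i]).as_matrix();M=M@A
    B=np.eye(4);B[:3,3]=[0,0,p[18]];B[:3,:3]=R.from_euler('z',p[19]).as_matrix();return M@B
E
cat > fit.py <<'E'
from kin import *
import itertools
best=[]
for sg in itertools.product([1,-1],[1],[1,-1],[1,-1],[1,-1],[1,-1],[1,-1]):
    def res(p):
        r=[]
        for q,x,yw in D:
            M=ch(p,q,sg);r+=list((M[:3,3]-x)*100);y=np.radians(yw)
            X=np.array([np.cos(y),np.sin(y),0]);Z=[0,0,-1.];r+=list((M[:3,0]-X)*30)+list((M[:3,2]-Z)*30)
        return np.r_[r,(np.array(p[:18])-p0[:18])*1.]
    p0=np.zeros(20);p0[2]=.35;p0[8]=.4;p0[14]=.4;p0[18]=.25
    bb=None
    for y in(0,1.57,3.14,-1.57):
        p=p0.copy();p[19]=y;f=least_squares(res,p,max_nfev=15)
        if bb is None or f.cost<bb[0]:bb=(f.cost,f.x)
    best.append((bb[0],sg,bb[1]))
best.sort(key=lambda b:b[0])
for b in best[:4]:print(round(b[0],3),b[1],b[2].round(3))
np.save("kin.npy",np.r_[best[0][1],best[0][2]])
sg,p=best[0][1],best[0][2]
for q,x,yw in D:
    M=ch(p,q,sg);print((M[:3,3]-x).round(4),M[:3,2].round(3))
E
python3 fit.py
```

```text
0.564 (-1, 1, -1, 1, -1, 1, -1) [-0.021 -0.018  0.092  0.026 -0.018  0.076 -0.004 -0.003  0.476  0.008
 -0.003  0.016 -0.005 -0.007  0.416 -0.    -0.007 -0.     0.173  1.569]
437.37 (-1, 1, -1, 1, 1, 1, -1) [-0.002 -0.014 -0.031  0.024 -0.014  0.079 -0.005 -0.021  0.479  0.057
 -0.021  0.017 -0.052  0.008  0.417  0.019  0.008 -0.     0.054  1.321]
536.287 (-1, 1, 1, 1, 1, 1, -1) [ 0.169  0.056  0.067  0.648  0.056  0.053 -0.629 -0.065  0.453  0.092
 -0.065  0.003 -0.16  -0.017  0.403  0.18  -0.017  0.     0.181  0.875]
642.872 (-1, 1, 1, 1, -1, 1, -1) [ 0.251  0.067 -0.198  0.454  0.067  0.055 -0.441 -0.116  0.455  0.172
 -0.116  0.003 -0.248  0.023  0.403  0.261  0.023 -0.    -0.071  1.144]
[-0.0001 -0.001  -0.0004] [-0.002 -0.    -1.   ]
[0.0011 0.0028 0.0018] [ 0.003  0.003 -1.   ]
[-0.0012 -0.0017 -0.0014] [-0.01   0.004 -1.   ]
[-0.0013  0.0003 -0.0008] [-0.004  0.003 -1.   ]
[-0.0018 -0.0009  0.0005] [-0.003  0.001 -1.   ]
[0.0009 0.0015 0.0004] [ 0.007 -0.002 -1.   ]
[-0.     -0.0016  0.0002] [-0.004  0.001 -1.   ]
[ 0.0016 -0.0001 -0.0007] [-0.001  0.002 -1.   ]
[ 0.0024  0.0003 -0.0003] [-0.    -0.001 -1.   ]
[-0.0002 -0.0005  0.0004] [-0.003 -0.001 -1.   ]
[-0.0021  0.0011  0.0004] [ 0.002  0.003 -1.   ]
```

Request:
arm_command:
  deltas:
    - {"xyz":[0,0,-4],"turn":0,"jaw":190}
    - {"xyz":[2,0,-8],"turn":-7,"jaw":190}
    - {"xyz":[4,0,-12],"turn":-14,"jaw":190}
    - {"xyz":[6,0,-16],"turn":-21,"jaw":190}
    - {"xyz":[8,0,-20],"turn":-28,"jaw":190}

```text
clock: 8.13
position: [0.4429, 0.0818, 0.3004]
ee_rot: [0.935, -2.997, 0.008]
force: [0.5, -0.1, 0.6]
width: 0.255
```

```bash
python3 g.py .1 .5 .5 -79
```

```text
t 8.13 pos [0.4429 0.0818 0.3004] xyaw -145.3 zax [-0.    -0.005 -1.   ] w 0.255 F [ 0.5 -0.1  0.6] j [ 0.17  0.13 -0.53  1.82  0.08  1.21  1.79]
delta [  4.49  53.82 -20.17] turn -66.3
```

Request:
arm_command:
  deltas:
    - {"xyz":[4.5,53.8,-20],"turn":-66,"jaw":190}
    - {"xyz":[4.5,53.8,-20],"turn":-66,"jaw":190}
    - {"xyz":[4.5,53.8,-20],"turn":-66,"jaw":190}
    - {"xyz":[4.5,53.8,-20],"turn":-66,"jaw":190}
    - {"xyz":[4.5,53.8,-20],"turn":-66,"jaw":190}

```text
clock: 8.55
position: [0.3182, 0.2336, 0.3718]
ee_rot: [1.81, -2.564, 0.008]
force: [0.6, 1.4, -0.1]
width: 0.255
```

```bash
python3 g.py 0 .5 .65 -79
```

```text
t 8.55 pos [0.3182 0.2336 0.3718] xyaw -109.6 zax [ 0.001 -0.006 -1.   ] w 0.255 F [ 0.6  1.4 -0.1] j [-0.   -0.   -0.74  1.78  0.    1.37  2.05]
delta [-14.31  38.83 -28.  ] turn -30.6
```

Request:
arm_command:
  deltas:
    - {"xyz":[-14.3,38.8,-28],"turn":-30,"jaw":190}
    - {"xyz":[-14.3,38.8,-28],"turn":-30,"jaw":190}
    - {"xyz":[-14.3,38.8,-28],"turn":-30,"jaw":190}
    - {"xyz":[-14.3,38.8,-28],"turn":-30,"jaw":190}
    - {"xyz":[-14.3,38.8,-28],"turn":-30,"jaw":190}

```text
clock: 8.97
position: [0.185, 0.3438, 0.4883]
ee_rot: [2.42, -1.999, 0.009]
force: [0.2, 1.5, 0.2]
width: 0.255
```

```bash
python3 g.py -.05 .55 .7 -79
```

```text
t 8.97 pos [0.185  0.3438 0.4883] xyaw -79.1 zax [ 0.003 -0.006 -1.   ] w 0.255 F [0.2 1.5 0.2] j [-0.21 -0.02 -0.95  1.51 -0.01  1.64  2.17]
delta [-24.55  19.16 -21.36] turn -0.1
```

Request:
arm_command:
  deltas:
    - {"xyz":[-24.5,19,-25],"turn":0,"jaw":190}
    - {"xyz":[-24.5,19,-25],"turn":0,"jaw":190}
    - {"xyz":[-24.5,19,-25],"turn":0,"jaw":190}
    - {"xyz":[-24.5,19,-25],"turn":0,"jaw":190}
    - {"xyz":[-24.5,19,-25],"turn":0,"jaw":190}

```text
clock: 9.38
position: [0.0715, 0.4445, 0.6102]
ee_rot: [2.421, -1.999, 0.008]
force: [0.8, -0.4, 1.1]
width: 0.256
```

```bash
python3 g.py -.07 .5 .95 -79
```

```text
t 9.38 pos [0.0715 0.4445 0.6102] xyaw -79.1 zax [ 0.002 -0.005 -1.   ] w 0.256 F [ 0.8 -0.4  1.1] j [-0.72  0.22 -1.11  1.06  0.22  1.98  1.6 ]
delta [ -7.95  12.81 -34.04] turn -0.1
```

j6 is now near its limit of 2.0. Next I'll see what happens when I ask for more height.

Request:
arm_command:
  deltas:
    - {"xyz":[-8,12.8,-34],"turn":0,"jaw":190}
    - {"xyz":[-8,12.8,-34],"turn":0,"jaw":190}
    - {"xyz":[-8,12.8,-34],"turn":0,"jaw":190}
    - {"xyz":[-8,12.8,-34],"turn":0,"jaw":190}
    - {"xyz":[-8,12.8,-34],"turn":0,"jaw":190}

```text
clock: 9.8
position: [0.0571, 0.4599, 0.612]
ee_rot: [2.41, -1.988, 0.063]
force: [-0.1, 0.5, -0.4]
width: 0.252
```

```bash
python3 g.py -.07 .5 .95 -79
```

```text
t 9.8 pos [0.0571 0.4599 0.612 ] xyaw -79.1 zax [ 0.02  -0.038 -0.999] w 0.252 F [-0.1  0.5 -0.4] j [-1.37  0.15 -0.28  1.04  0.07  1.99  1.72]
delta [ -4.93  11.29 -34.18] turn -0.1
```

Request:
arm_command:
  deltas:
    - {"xyz":[-5,11,-34],"turn":0,"jaw":190}
    - {"xyz":[-5,11,-34],"turn":0,"jaw":190}
    - {"xyz":[-5,11,-34],"turn":0,"jaw":190}
    - {"xyz":[-5,11,-34],"turn":0,"jaw":190}
    - {"xyz":[-5,11,-34],"turn":0,"jaw":190}

```text
clock: 10.22
position: [0.0423, 0.4693, 0.6223]
ee_rot: [2.418, -1.995, 0.061]
force: [-0.0, 0.0, 0.1]
width: 0.254
```

```bash
python3 g.py -.07 .5 .95 -79
```

```text
t 10.22 pos [0.0423 0.4693 0.6223] xyaw -79.1 zax [ 0.026 -0.029 -0.999] w 0.254 F [-0.   0.   0.1] j [-2.01  0.14  0.52  1.04 -0.05  2.    1.82]
delta [ -4.04   9.78 -33.13] turn -0.1
```

Request:
arm_command:
  deltas:
    - {"xyz":[-4,10,-34],"turn":0,"jaw":190}
    - {"xyz":[-4,10,-34],"turn":0,"jaw":190}
    - {"xyz":[-4,10,-34],"turn":0,"jaw":190}
    - {"xyz":[-4,10,-34],"turn":0,"jaw":190}
    - {"xyz":[-4,10,-34],"turn":0,"jaw":190}

```text
clock: 10.63
position: [-0.0072, 0.4679, 0.642]
ee_rot: [-2.403, 1.978, -0.013]
force: [-0.6, 0.0, -0.3]
width: 0.254
```

```bash
python3 g.py -.07 .5 .95 -79
```

```text
t 10.63 pos [-0.0072  0.4679  0.642 ] xyaw -78.9 zax [ 0.025  0.017 -1.   ] w 0.254 F [-0.6  0.  -0.3] j [-2.36  0.13  0.82  1.03 -0.08  2.    1.76]
delta [ -4.73   4.69 -30.89] turn 0.1
```

Request:
arm_command:
  deltas:
    - {"xyz":[0,0,-30],"turn":0,"jaw":190}
    - {"xyz":[0,0,-30],"turn":0,"jaw":190}

```text
clock: 10.8
position: [-0.007, 0.4616, 0.661]
ee_rot: [-2.378, 1.956, 0.032]
force: [0.5, -0.9, 0.3]
width: 0.254
```

Request:
arm_command:
  deltas:
    - {"xyz":[0,0,-30],"turn":0,"jaw":190}
    - {"xyz":[0,0,-30],"turn":0,"jaw":190}

```text
clock: 10.97
position: [-0.0021, 0.4551, 0.68]
ee_rot: [-2.342, 1.946, 0.077]
force: [1.6, 0.4, 0.6]
width: 0.258
```

Request:
arm_command:
  deltas:
    - {"xyz":[0,0,-30],"turn":0,"jaw":190}
    - {"xyz":[0,0,-30],"turn":0,"jaw":190}

```text
clock: 11.13
position: [-0.0047, 0.4505, 0.6982]
ee_rot: [-2.316, 1.927, 0.126]
force: [-0.0, -0.1, 0.3]
width: 0.253
```

```bash
python3 g.py -.07 .5 .95 -79
```

```text
t 11.13 pos [-0.0047  0.4505  0.6982] xyaw -79.3 zax [ 0.017  0.15  -0.989] w 0.253 F [-0.  -0.1  0.3] j [-2.61  0.02  0.95  0.98  0.01  2.    1.67]
delta [ -9.65   4.42 -24.26] turn -0.3
```

Request:
arm_command:
  deltas:
    - {"xyz":[0,10,-30],"turn":0,"jaw":190}
    - {"xyz":[0,10,-30],"turn":0,"jaw":190}

```text
clock: 11.3
position: [-0.0231, 0.4426, 0.7106]
ee_rot: [-2.3, 1.91, 0.164]
force: [-0.4, 1.0, -0.2]
width: 0.253
```

Request:
arm_command:
  deltas:
    - {"xyz":[0,10,-30],"turn":0,"jaw":190}
    - {"xyz":[0,10,-30],"turn":0,"jaw":190}

```text
clock: 11.47
position: [-0.0372, 0.4339, 0.7215]
ee_rot: [-2.288, 1.895, 0.197]
force: [0.6, 0.7, -0.2]
width: 0.253
```

Request:
arm_command:
  deltas:
    - {"xyz":[0,10,-30],"turn":0,"jaw":190}
    - {"xyz":[0,10,-30],"turn":0,"jaw":190}

```text
clock: 11.63
position: [-0.05, 0.4231, 0.733]
ee_rot: [-2.275, 1.881, 0.232]
force: [-0.4, 1.1, 0.5]
width: 0.258
```

Request:
arm_command:
  deltas:
    - {"xyz":[0,10,-30],"turn":0,"jaw":190}
    - {"xyz":[0,10,-30],"turn":0,"jaw":190}

```text
clock: 11.8
position: [-0.0608, 0.4114, 0.7437]
ee_rot: [-2.263, 1.868, 0.264]
force: [0.3, 0.0, -0.4]
width: 0.251
```

```bash
python3 g.py -.07 .5 .95 -79; python3 -c "
from h import *
o=observe();print(o['joints'].round(4),o['position'],R.from_rotvec(o['ee_rot']).as_matrix().round(3))"
```

```text
t 11.8 pos [-0.0608  0.4114  0.7437] xyaw -78.8 zax [-0.013  0.261 -0.965] w 0.251 F [ 0.3  0.  -0.4] j [-1.58 -0.01 -0.32  0.89  0.08  2.    1.47]
delta [-13.91  -1.49 -17.58] turn 0.2
[-1.5822 -0.0064 -0.3211  0.8892  0.0782  2.0025  1.471 ] [-0.06076384  0.41141748  0.74370798] [[ 0.188 -0.982 -0.013]
 [-0.947 -0.185  0.261]
 [-0.259 -0.037 -0.965]]
```

Request:
arm_command:
  deltas:
    - {"xyz":[-5,2,-30],"turn":0,"jaw":190}
    - {"xyz":[-5,2,-30],"turn":0,"jaw":190}

```text
clock: 11.97
position: [-0.063, 0.4042, 0.76]
ee_rot: [-2.246, 1.848, 0.308]
force: [0.7, -0.3, -0.3]
width: 0.259
```

Request:
arm_command:
  deltas:
    - {"xyz":[-5,2,-30],"turn":0,"jaw":190}
    - {"xyz":[-5,2,-30],"turn":0,"jaw":190}

```text
clock: 12.13
position: [-0.0634, 0.3971, 0.7719]
ee_rot: [-2.233, 1.835, 0.338]
force: [0.6, 0.8, 0.3]
width: 0.254
```

Request:
arm_command:
  deltas:
    - {"xyz":[-7,2,-30],"turn":0,"jaw":190}
    - {"xyz":[-7,2,-30],"turn":0,"jaw":190}

```text
clock: 12.3
position: [-0.0632, 0.3911, 0.7815]
ee_rot: [-2.222, 1.824, 0.362]
force: [1.1, -0.5, -0.2]
width: 0.254
```

Request:
arm_command:
  deltas:
    - {"xyz":[-8,2,-30],"turn":0,"jaw":190}
    - {"xyz":[-8,2,-30],"turn":0,"jaw":190}

```text
clock: 12.47
position: [-0.0641, 0.3849, 0.7939]
ee_rot: [-2.207, 1.811, 0.391]
force: [0.9, -0.3, 0.5]
width: 0.255
```

Request:
arm_command:
  deltas:
    - {"xyz":[-10,2,-30],"turn":0,"jaw":190}
    - {"xyz":[-10,2,-30],"turn":0,"jaw":190}

```text
clock: 12.63
position: [-0.0586, 0.3876, 0.8143]
ee_rot: [-2.145, 1.818, 0.428]
force: [2.6, -0.1, -0.5]
width: 0.258
```

```bash
python3 g.py -.07 .5 .95 -79; python3 -c "
from h import *
o=observe();print(o['joints'].round(4),o['position'],R.from_rotvec(o['ee_rot']).as_matrix().round(3))"
```

```text
t 12.63 pos [-0.0586  0.3876  0.8143] xyaw -80.1 zax [-0.034  0.409 -0.912] w 0.258 F [ 2.6 -0.1 -0.5] j [-0.49 -0.04 -1.26  0.73  0.01  2.    1.55]
delta [-15.84  -1.09  -7.74] turn -1.1
[-0.4901 -0.0363 -1.2629  0.7285  0.0097  2.0028  1.5521] [-0.05861108  0.3876054   0.81425176] [[ 0.157 -0.987 -0.034]
 [-0.899 -0.157  0.409]
 [-0.409 -0.033 -0.912]]
```

Request:
arm_command:
  deltas:
    - {"xyz":[-12,2,-30],"turn":0,"jaw":190}
    - {"xyz":[-12,2,-30],"turn":0,"jaw":190}

```text
clock: 12.8
position: [-0.0732, 0.3823, 0.8339]
ee_rot: [-2.114, 1.794, 0.471]
force: [-0.9, -0.2, 0.4]
width: 0.256
```

Request:
arm_command:
  deltas:
    - {"xyz":[-12,2,-30],"turn":0,"jaw":190}
    - {"xyz":[-12,2,-30],"turn":0,"jaw":190}

```text
clock: 12.97
position: [-0.0783, 0.3787, 0.8537]
ee_rot: [-2.085, 1.767, 0.514]
force: [-0.5, -0.8, 0.6]
width: 0.258
```

Request:
arm_command:
  deltas:
    - {"xyz":[-14,2,-30],"turn":0,"jaw":190}
    - {"xyz":[-14,2,-30],"turn":0,"jaw":190}

```text
clock: 13.13
position: [-0.0825, 0.3776, 0.8735]
ee_rot: [-2.051, 1.743, 0.555]
force: [0.3, 0.3, 0.3]
width: 0.257
```

Request:
arm_command:
  deltas:
    - {"xyz":[-16,2,-30],"turn":0,"jaw":190}
    - {"xyz":[-16,2,-30],"turn":0,"jaw":190}

```text
clock: 13.3
position: [-0.0867, 0.3715, 0.8928]
ee_rot: [-2.022, 1.717, 0.595]
force: [1.5, 0.2, -0.5]
width: 0.254
```

```bash
python3 g.py -.07 .5 .95 -79; python3 -c "
from h import *
o=observe();print(o['joints'].round(4),o['position'],R.from_rotvec(o['ee_rot']).as_matrix().round(3))"
```

```text
t 13.3 pos [-0.0867  0.3715  0.8928] xyaw -79.8 zax [-0.052  0.569 -0.821] w 0.254 F [ 1.5  0.2 -0.5] j [-0.47 -0.08 -1.27  0.56 -0.02  2.    1.53]
delta [-13.41  -3.8    2.54] turn -0.8
[-0.4744 -0.0763 -1.2666  0.5555 -0.0166  2.0025  1.5297] [-0.08671493  0.37145969  0.89283975] [[ 0.146 -0.988 -0.052]
 [-0.809 -0.149  0.569]
 [-0.57  -0.041 -0.821]]
```

Request:
arm_command:
  deltas:
    - {"xyz":[-18,2,-30],"turn":0,"jaw":190}
    - {"xyz":[-18,2,-30],"turn":0,"jaw":190}

```text
clock: 13.47
position: [-0.0944, 0.3671, 0.9122]
ee_rot: [-2.005, 1.68, 0.64]
force: [-0.6, -2.0, 0.2]
width: 0.253
```

Request:
arm_command:
  deltas:
    - {"xyz":[-18,2,-30],"turn":0,"jaw":190}
    - {"xyz":[-18,2,-30],"turn":0,"jaw":190}

```text
clock: 13.63
position: [-0.0972, 0.3622, 0.9316]
ee_rot: [-1.982, 1.647, 0.683]
force: [-1.3, -0.8, 0.2]
width: 0.255
```

Request:
arm_command:
  deltas:
    - {"xyz":[-20,2,-30],"turn":0,"jaw":190}
    - {"xyz":[-20,2,-30],"turn":0,"jaw":190}

```text
clock: 13.8
position: [-0.0989, 0.3557, 0.9501]
ee_rot: [-1.952, 1.621, 0.721]
force: [-0.1, 0.9, 0.2]
width: 0.257
```

```bash
python3 g.py -.07 .5 .95 -79; python3 -c "
from h import *
o=observe();print(o['joints'].round(4).tolist(),o['position'].tolist(),o['ee_rot'].tolist());print(R.from_rotvec(o['ee_rot']).as_matrix().round(3))"
```

```text
t 13.8 pos [-0.0989  0.3557  0.9501] xyaw -78.2 zax [-0.083  0.672 -0.736] w 0.257 F [-0.1  0.9  0.2] j [-0.37 -0.1  -1.27  0.42 -0.12  2.    1.56]
delta [-9.96 -5.26  9.46] turn 0.8
[-0.3745, -0.0972, -1.2671, 0.4182, -0.1152, 2.0023, 1.5605] [-0.09886367368049168, 0.35573820977473747, 0.9500961397277345] [-1.9524366100036377, 1.6213057608138357, 0.7214209450721456]
[[ 0.151 -0.985 -0.083]
 [-0.721 -0.168  0.672]
 [-0.676 -0.042 -0.736]]
```

```bash
cat > fit2.py <<'E'
from kin import *
sg=(-1,1,-1,1,-1,1,-1)
T=[([-1.5822,-0.0064,-0.3211,0.8892,0.0782,2.0025,1.471],[-.06076,.41142,.74371],[[.188,-.982,-.013],[-.947,-.185,.261],[-.259,-.037,-.965]]),
([-0.4901,-0.0363,-1.2629,0.7285,0.0097,2.0028,1.5521],[-.05861,.38761,.81425],[[.157,-.987,-.034],[-.899,-.157,.409],[-.409,-.033,-.912]]),
([-0.4744,-0.0763,-1.2666,0.5555,-0.0166,2.0025,1.5297],[-.08671,.37146,.89284],[[.146,-.988,-.052],[-.809,-.149,.569],[-.57,-.041,-.821]]),
([-0.3745,-0.0972,-1.2671,0.4182,-0.1152,2.0023,1.5605],[-.09886,.35574,.9501],R.from_rotvec([-1.95244,1.62131,.72142]).as_matrix())]
p0=np.load("kin.npy")[7:]
def res(p):
    r=[]
    for q,x,yw in D:
        M=ch(p,q,sg);r+=list((M[:3,3]-x)*100);y=np.radians(yw)
        r+=list((M[:3,0]-[np.cos(y),np.sin(y),0])*30)+list((M[:3,2]-[0,0,-1.])*30)
    for q,x,m in T:
        M=ch(p,q,sg);r+=list((M[:3,3]-x)*200)+list(((M[:3,:3]-np.array(m))*60).ravel())
    return np.r_[r,p[:18]*.3]
f=least_squares(res,p0);p=f.x;print(f.cost,p.round(3));np.save("kin2.npy",p)
for q,x,m in T:print((ch(p,q,sg)[:3,3]-x).round(4))
E
python3 fit2.py
cat > ik.py <<'E'
from kin import *
sg=(-1,1,-1,1,-1,1,-1);p=np.load("kin2.npy")
lo=np.array([-2.62,-.44,-1.27,.08,-1.32,.12,-2.74]);hi=np.array([2.62,2.09,1.32,2.57,4.46,2,2.74])
def ik(x,Rm,q0):
    f=least_squares(lambda q:np.r_[(ch(p,q,sg)[:3,3]-x)*10,(ch(p,q,sg)[:3,:3]-Rm).ravel()*2],np.clip(q0,lo+.01,hi-.01),bounds=(lo,hi));return f.cost,f.x
if __name__=="__main__":
    o=observe();M=R.from_rotvec(o["ee_rot"]).as_matrix()
    tilt=R.from_rotvec(np.radians(-5)*M[:,1]).as_matrix()@M
    print(tilt[:,2])
    rng=np.random.default_rng(0)
    for nm,m in(("now",M),("+",tilt)):
      for x in([.69,.06,.2],[.685,.124,.118],[.60,.09,.118],[.511,.09,.118],[.511,.02,.2],[.5,.0,.45]):
        s=[ik(np.array(x),m,rng.uniform(lo,hi)) for _ in range(14)]+[ik(np.array(x),m,o["joints"])]
        s.sort(key=lambda a:a[0]);print(nm,x,s[0][0].round(5),s[0][1].round(2),"fromcur",s[-1][0])
        print("    ",[ (round(a[0],4),a[1].round(2).tolist()) for a in s[1:3]])
E
python3 ik.py
```

```text
0.7025997565178862 [-0.016 -0.019  0.278  0.015 -0.019  0.276  0.005 -0.011  0.276 -0.003
 -0.011  0.21  -0.     0.002  0.21  -0.003  0.002 -0.     0.368  1.57 ]
[0.0004 0.0003 0.0001]
[-0.0003  0.      0.0001]
[-0.0001  0.     -0.    ]
[ 0.0003 -0.0001 -0.0001]
[-0.09613792  0.73238767 -0.67406661]
now [0.69, 0.06, 0.2] 0.0 [ 0.44  0.79 -0.47  1.31 -0.42  1.28 -2.74] fromcur 2.6375216794676324
     [(np.float64(0.0), [-0.05, 0.76, 0.41, 1.37, -0.94, 1.52, -2.37]), (np.float64(0.0), [-0.17, 0.81, 0.64, 1.38, -1.06, 1.63, -2.29])]
now [0.685, 0.124, 0.118] 0.0 [ 0.22  0.8  -0.22  1.45 -0.64  1.15 -2.56] fromcur 2.589201948366278
     [(np.float64(0.1371), [0.66, 1.1, -1.27, 1.45, 0.46, 1.05, 2.74]), (np.float64(0.1371), [0.66, 1.1, -1.27, 1.45, 0.46, 1.05, 2.74])]
now [0.6, 0.09, 0.118] 0.0 [ 0.46  0.74 -0.46  1.66 -0.5   1.03 -2.57] fromcur 3.19638142295778
     [(np.float64(0.0), [-0.18, 0.74, 0.53, 1.72, -1.05, 1.38, -2.11]), (np.float64(0.0), [-0.03, 0.7, 0.29, 1.71, -0.94, 1.26, -2.2])]
now [0.511, 0.09, 0.118] 0.0 [ 0.74  0.74 -0.82  1.87 -0.29  0.87 -2.72] fromcur 6.92018939870
[... 1299 characters left out ...]
74])]
+ [0.511, 0.09, 0.118] 0.0 [ 0.15  0.63  0.1   1.91 -0.91  1.18 -2.1 ] fromcur 9.399231335431537
     [(np.float64(0.0), [-0.25, 0.74, 0.7, 1.95, -1.12, 1.48, -1.88]), (np.float64(0.0), [-0.24, 0.73, 0.67, 1.95, -1.11, 1.46, -1.89])]
+ [0.511, 0.02, 0.2] 0.0 [ 0.22  0.55  0.16  1.8  -0.8   1.39 -2.18] fromcur 1.844565600920248
     [(np.float64(0.0), [-0.1, 0.62, 0.65, 1.83, -0.95, 1.57, -2.0]), (np.float64(0.0), [0.62, 0.59, -0.41, 1.76, -0.58, 1.24, -2.41])]
+ [0.5, 0.0, 0.45] 0.0 [-0.03  0.35  0.57  1.51 -0.83  1.88 -2.42] fromcur 6.0995529381911595
     [(np.float64(0.0), [-0.25, 0.42, 0.94, 1.53, -0.91, 1.99, -2.3]), (np.float64(0.0), [-0.26, 0.43, 0.97, 1.53, -0.92, 2.0, -2.29])]
```

Request:
arm_command:
  deltas:
    - {"xyz":[-22,2,-30],"turn":0,"jaw":190}
    - {"xyz":[-22,2,-30],"turn":0,"jaw":190}

```text
clock: 13.97
position: [-0.1032, 0.3492, 0.968]
ee_rot: [-1.926, 1.593, 0.76]
force: [-0.3, 0.2, 0.4]
width: 0.256
```

Request:
arm_command:
  deltas:
    - {"xyz":[-23,2,-30],"turn":0,"jaw":190}
    - {"xyz":[-23,2,-30],"turn":0,"jaw":190}

```text
clock: 14.13
position: [-0.1059, 0.3423, 0.9855]
ee_rot: [-1.899, 1.565, 0.798]
force: [0.9, 0.6, -0.1]
width: 0.257
```

Request:
arm_command:
  deltas:
    - {"xyz":[0,0,2],"turn":60,"jaw":190}
    - {"xyz":[0,0,2],"turn":60,"jaw":190}
    - {"xyz":[0,0,4],"turn":60,"jaw":190}
    - {"xyz":[0,0,4],"turn":60,"jaw":190}
    - {"xyz":[0,0,4],"turn":60,"jaw":190}

```text
clock: 14.55
position: [-0.11, 0.3717, 0.9567]
ee_rot: [-1.448, 2.152, 1.02]
force: [0.8, -0.4, -0.5]
width: 0.255
```

```bash
python3 g.py .1 .4 .8 ; python3 -c "
from h import *
o=observe();print(R.from_rotvec(o['ee_rot']).as_matrix().round(3))"
```

```text
t 14.55 pos [-0.11    0.3717  0.9567] xyaw -122.5 zax [-0.1    0.728 -0.678] w 0.255 F [ 0.8 -0.4 -0.5] j [-0.55 -0.17 -0.89  0.55 -0.3   1.86  1.04]
delta [ -0.58 -24.13  10.58] turn None
[[-0.415 -0.904 -0.1  ]
 [-0.65   0.217  0.728]
 [-0.636  0.367 -0.678]]
```

```bash
cat > gt.py <<'E'
import sys
from h import *
def run(x,y,z):
    o=observe();m=R.from_rotvec(o["ee_rot"]).as_matrix();p=o["position"]
    h=np.cross([0,0,1.],m[:,2])*-1;h/=np.linalg.norm(h)
    if h[0]<0:h=-h
    t=np.degrees(np.arctan2(np.dot(np.cross(m[:,1],h),m[:,2]),np.dot(m[:,1],h)))
    print("t",round(o["clock"],2),"pos",p.round(4),"z",m[:,2].round(3),"y",m[:,1].round(3),"tilt",np.degrees(np.arccos(-m[2,2])).round(1),"az",np.degrees(np.arctan2(m[1,2],m[0,2])).round(1),"w",round(o["width"],3),"F",np.round(o["force"],1),"j",o["joints"].round(2))
    print("delta cm",(m.T@(np.array([x,y,z])-p)*100).round(2),"turn",t.round(1))
run(*map(float,sys.argv[1:]))
E
python3 gt.py .15 .38 .75
```

```text
t 14.55 pos [-0.11    0.3717  0.9567] z [-0.1    0.728 -0.678] y [-0.904  0.217  0.367] tilt 47.3 az 97.9 w 0.255 F [ 0.8 -0.4 -0.5] j [-0.55 -0.17 -0.89  0.55 -0.3   1.86  1.04]
delta cm [  1.83 -30.93  12.01] turn 150.0
```

Request:
arm_command:
  deltas:
    - {"xyz":[2,-31,12],"turn":150,"jaw":190}
    - {"xyz":[2,-31,12],"turn":150,"jaw":190}
    - {"xyz":[2,-31,12],"turn":150,"jaw":190}
    - {"xyz":[2,-31,12],"turn":150,"jaw":190}
    - {"xyz":[2,-31,12],"turn":150,"jaw":190}

```text
clock: 14.97
position: [0.0298, 0.3759, 0.8418]
ee_rot: [-0.873, 2.609, 1.173]
force: [-0.7, 1.6, 0.6]
width: 0.254
```

```bash
python3 gt.py .3 .25 .65
```

```text
t 14.97 pos [0.0298 0.3759 0.8418] z [-0.096  0.725 -0.682] y [-0.565  0.524  0.637] tilt 47.0 az 97.6 w 0.254 F [-0.7  1.6  0.6] j [-0.72 -0.33 -0.24  1.13 -0.59  1.63  1.  ]
delta cm [ -9.62 -34.09   1.36] turn 119.4
```

Request:
arm_command:
  deltas:
    - {"xyz":[-10,-34,1],"turn":119,"jaw":190}
    - {"xyz":[-10,-34,1],"turn":119,"jaw":190}
    - {"xyz":[-10,-34,1],"turn":119,"jaw":190}
    - {"xyz":[-10,-34,1],"turn":119,"jaw":190}
    - {"xyz":[-10,-34,1],"turn":119,"jaw":190}

```text
clock: 15.38
position: [0.1893, 0.3016, 0.7307]
ee_rot: [0.03, -2.796, -1.202]
force: [0.9, 1.1, 0.4]
width: 0.254
```

```bash
python3 gt.py .45 .15 .55
```

```text
t 15.38 pos [0.1893 0.3016 0.7307] z [-0.097  0.723 -0.684] y [0.021 0.688 0.725] tilt 46.9 az 97.7 w 0.254 F [0.9 1.1 0.4] j [-0.61 -0.32  0.11  1.45 -0.72  1.64  0.9 ]
delta cm [-26.57 -23.    -1.14] turn 83.5
```

Request:
arm_command:
  deltas:
    - {"xyz":[-26.5,-23,-1],"turn":83,"jaw":190}
    - {"xyz":[-26.5,-23,-1],"turn":83,"jaw":190}
    - {"xyz":[-26.5,-23,-1],"turn":83,"jaw":190}
    - {"xyz":[-26.5,-23,-1],"turn":83,"jaw":190}
    - {"xyz":[-26.5,-23,-1],"turn":83,"jaw":190}

```text
clock: 15.8
position: [0.3425, 0.2126, 0.622]
ee_rot: [-0.775, -2.492, -1.022]
force: [0.3, 1.1, 0.8]
width: 0.256
```

```bash
python3 gt.py .58 .03 .42
```

```text
t 15.8 pos [0.3425 0.2126 0.622 ] z [-0.099  0.722 -0.685] y [0.599 0.593 0.538] tilt 46.8 az 97.8 w 0.256 F [0.3 1.1 0.8] j [-0.46 -0.12  0.4   1.56 -0.77  1.71  0.8 ]
delta cm [-35.31  -7.47  -1.7 ] turn 47.6
```

Request:
arm_command:
  deltas:
    - {"xyz":[-35.3,-7.5,-1.7],"turn":47.6,"jaw":120}
    - {"xyz":[-35.3,-7.5,-1.7],"turn":47.6,"jaw":120}
    - {"xyz":[-35.3,-7.5,-1.7],"turn":47.6,"jaw":120}
    - {"xyz":[-35.3,-7.5,-1.7],"turn":47.6,"jaw":120}
    - {"xyz":[-35.3,-7.5,-1.7],"turn":47.6,"jaw":120}

```text
clock: 16.22
position: [0.4785, 0.1081, 0.5044]
ee_rot: [-1.423, -2.021, -0.777]
force: [0.6, 1.5, 0.8]
width: 0.518
```

```bash
python3 gt.py .66 -.02 .32
```

```text
t 16.22 pos [0.4785 0.1081 0.5044] z [-0.103  0.72  -0.686] y [0.95  0.275 0.146] tilt 46.7 az 98.1 w 0.518 F [0.6 1.5 0.8] j [-0.28  0.21  0.61  1.54 -0.85  1.81  0.64]
delta cm [-26.63  11.04   1.56] turn 11.6
```

Request:
arm_command:
  deltas:
    - {"xyz":[-26.6,11,1.6],"turn":11.6,"jaw":120}
    - {"xyz":[-26.6,11,1.6],"turn":11.6,"jaw":120}
    - {"xyz":[-26.6,11,1.6],"turn":11.6,"jaw":120}
    - {"xyz":[-26.6,11,1.6],"turn":11.6,"jaw":120}
    - {"xyz":[-26.6,11,1.6],"turn":11.6,"jaw":120}

```text
clock: 16.63
position: [0.6087, 0.0173, 0.3692]
ee_rot: [-1.595, -1.841, -0.682]
force: [1.2, 1.0, -0.2]
width: 0.53
```

```bash
python3 gt.py .69 .05 .20; python3 - <<'E'
from h import *
for n in("wrist","scene","side"):
    d=get_image(n);np.save(n[0]+"8.npy",d,allow_pickle=True);cv2.imwrite(f"pics/{n}8.png",d["frame"][:,:,::-1])
E
```

```text
t 16.63 pos [0.6087 0.0173 0.3692] z [-0.109  0.719 -0.686] y [ 0.989  0.145 -0.005] tilt 46.7 az 98.6 w 0.53 F [ 1.2  1.  -0.2] j [-0.08  0.59  0.64  1.38 -0.95  1.85  0.72]
delta cm [-10.86   8.61  13.08] turn -0.4
```

View pics/wrist8.png

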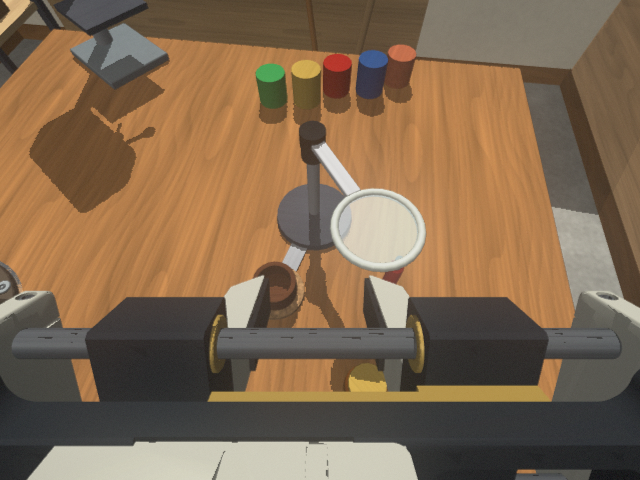

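View pics/scene8.png

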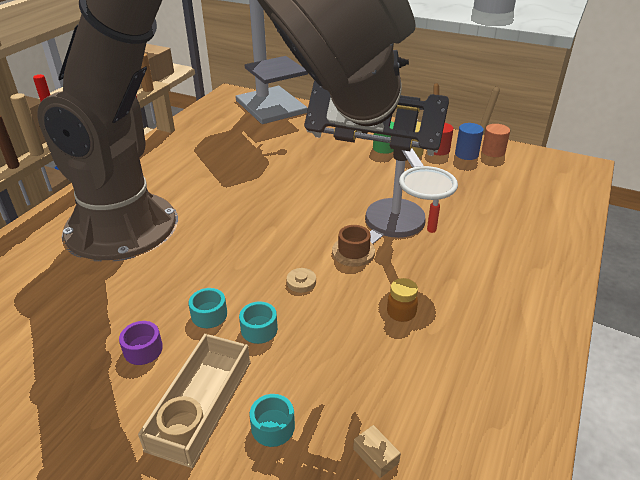

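View pics/side8.png

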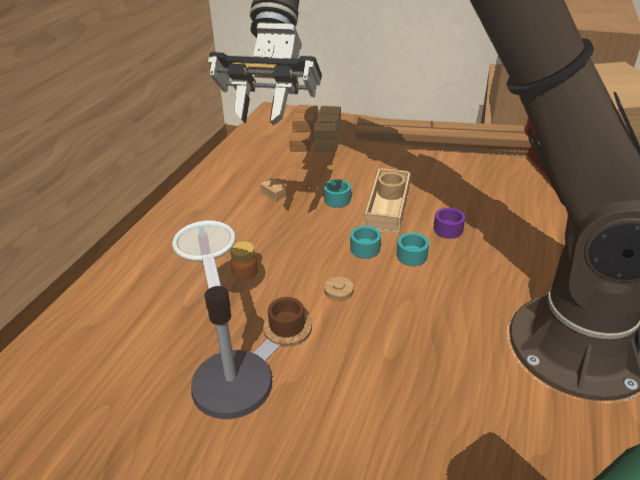

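```bash
cat > lens.py <<'E'
from m import *
def lens(d,roi,z=.2):
    hsv=cv2.cvtColor(d["frame"],cv2.COLOR_RGB2HSV);P=cloud(d)
    m=((hsv[...,1]<60)&(hsv[...,2]>130)).astype(np.uint8)
    k=np.zeros_like(m);x0,y0,x1,y1=roi;k[y0:y1,x0:x1]=1;m&=k
    X,Y,Z=P[...,0],P[...,1],P[...,2]
    m&=((Z>.17)&(Z<.225)).astype(np.uint8)
    m=cv2.morphologyEx(m,cv2.MORPH_CLOSE,np.ones((3,3)))
    c=max(cv2.findContours(m,cv2.RETR_EXTERNAL,cv2.CHAIN_APPROX_NONE)[0],key=lambda c:cv2.contourArea(cv2.convexHull(c)))
    h=c[:,0];q=onz(d,h,z);f=circ(q)
    for _ in range(6):
        r=np.hypot(q[:,0]-f[0],q[:,1]-f[1]);q2=q[abs(r-f[2])<.003];f=circ(q2) if len(q2)>20 else f
    return f,len(h),len(q2),(h.min(0),h.max(0)),np.nanmedian(Z[m>0])
E
python3 - <<'E'
from lens import *
L={}
for n,roi in(("scene",(385,150,470,215)),("side",(160,210,250,275)),("wrist",(320,180,435,280))):
    d=np.load(n[0]+"8.npy",allow_pickle=True).item();print(n,lens(d,roi))
s=np.load("s8.npy",allow_pickle=True).item();w=np.load("w8.npy",allow_pickle=True).item()
for n,d in(("s",s),("w",w)):
    hsv=cv2.cvtColor(d["frame"],cv2.COLOR_RGB2HSV);P=cloud(d);H,S,V=[hsv[...,i].astype(int) for i in range(3)]
    r=((H<8)|(H>172))&(S>130)&(P[...,2]>.1)&(P[...,2]<.2)&(P[...,0]>.6)&(P[...,0]<.8)
    q=P[r];ij=np.argwhere(r);print(n,len(q),np.median(q,0).round(4),q[:,2].min().round(3),q[:,2].max().round(3),ij.min(0),ij.max(0))
e=np.load("w8.npy",allow_pickle=True).item()
for n in"sw":
    d=np.load(n+"8.npy",allow_pickle=True).item();P=cloud(d);X,Y,Z=P[...,0],P[...,1],P[...,2]
    m=(Z>.03)&(Z<.15)&(X>.52)&(X<.6)&(Y>.25)&(Y<.33);q=P[m];print(n,"post",len(q),circ(q) if len(q)>20 else 0,np.median(q,0),d["cam_to_world"][:3,3])
    hsv=cv2.cvtColor(d["frame"],cv2.COLOR_RGB2HSV);H,S,V=[hsv[...,i].astype(int) for i in range(3)]
    dk=(V<140)&(S>90)&(H<14)&(X>.46)&(X<.58)&(Y<.2)&(Y>.08)&(Z>.045)&(Z<.06);q=P[dk];print("pot",len(q),circ(q))
d=np.load("s8.npy",allow_pickle=True)
E
```

```text
Traceback (most recent call last):
  File "lens.py", line 9, in lens
    c=max(cv2.findContours(m,cv2.RETR_EXTERNAL,cv2.CHAIN_APPROX_NONE)[0],key=lambda c:cv2.contourArea(cv2.convexHull(c)))
ValueError: max() iterable argument is empty
```

```bash
python3 - <<'E'
from lens import *
np.save("c8.npy",get_image("scene"),allow_pickle=True)
ld=lambda n:np.load(n+"8.npy",allow_pickle=True).item()
for n,f,roi in(("scene","c",(385,150,470,215)),("side","s",(160,210,250,275)),("wrist","w",(320,180,435,280))):
    print(n,lens(ld(f),roi))
for n in "cw":
    d=ld(n)
    hsv=cv2.cvtColor(d["frame"],cv2.COLOR_RGB2HSV);P=cloud(d);H,S,V=[hsv[...,i].astype(int) for i in range(3)]
    r=((H<8)|(H>172))&(S>130)&(P[...,2]>.1)&(P[...,2]<.2)&(P[...,0]>.6)&(P[...,0]<.8)
    q=P[r];ij=np.argwhere(r)
    if len(q):print(n,"handle",len(q),np.median(q,0).round(4),q[:,2].min().round(3),q[:,2].max().round(3),ij.min(0),ij.max(0))
for n in"csw":
    d=ld(n);P=cloud(d);X,Y,Z=P[...,0],P[...,1],P[...,2]
    m=(Z>.03)&(Z<.15)&(X>.52)&(X<.6)&(Y>.25)&(Y<.33);q=P[m];v=np.median(q,0)-d["cam_to_world"][:3,3];v[2]=0;v/=np.linalg.norm(v);print(n,"post",len(q),(np.median(q,0)+.0085*v)[:2])
    hsv=cv2.cvtColor(d["frame"],cv2.COLOR_RGB2HSV);H,S,V=[hsv[...,i].astype(int) for i in range(3)]
    dk=(V<140)&(S>90)&(H<14)&(X>.46)&(X<.58)&(Y<.2)&(Y>.08)&(Z>.045)&(Z<.06);q=P[dk];print("pot",len(q),circ(q))
E
```

```text
scene (array([0.65655436, 0.16685424, 0.05521649]), 164, 120, (array([399, 150], dtype=int32), array([457, 198], dtype=int32)), np.float64(0.20244981991494482))
side (array([0.65731296, 0.16295962, 0.05499006]), 178, 137, (array([172, 221], dtype=int32), array([235, 274], dtype=int32)), np.float64(0.20199472236861649))
wrist (array([0.6576594 , 0.16774935, 0.05439592]), 283, 243, (array([330, 180], dtype=int32), array([425, 271], dtype=int32)), np.float64(0.20212279409077483))
c handle 259 [0.6862 0.1219 0.154 ] 0.121 0.183 [203 427] [232 439]
w handle 58 [0.6839 0.1232 0.1791] 0.154 0.182 [268 387] [281 403]
c post 360 [0.5609561  0.29298115]
pot 240 [0.52497071 0.13372848 0.02998848]
s post 625 [0.56003276 0.2924315 ]
pot 433 [0.52117469 0.139066   0.0299028 ]
w post 539 [0.56283576 0.29514425]
pot 466 [0.52399239 0.1384883  0.02979747]
```

```bash
python3 gt.py .695 .060 .180
```

```text
t 16.83 pos [0.6081 0.0175 0.3696] z [-0.109  0.719 -0.686] y [ 0.99   0.143 -0.007] tilt 46.7 az 98.6 w 0.529 F [-0.1  0.2  0.7] j [-0.08  0.59  0.64  1.38 -0.95  1.85  0.71]
delta cm [-11.71   9.35  15.11] turn -0.6
```

Request:
arm_command:
  deltas:
    - {"xyz":[-2,1.6,2.6],"turn":0,"jaw":120}
    - {"xyz":[-4,3.2,5.2],"turn":0,"jaw":120}
    - {"xyz":[-6,4.8,7.8],"turn":0,"jaw":120}
    - {"xyz":[-8,6.4,10.4],"turn":0,"jaw":120}
    - {"xyz":[-10,8,13],"turn":0,"jaw":120}

```text
clock: 17.25
position: [0.6822, 0.0568, 0.2079]
ee_rot: [-1.593, -1.842, -0.681]
force: [1.0, 0.3, 0.7]
width: 0.526
```

```bash
python3 gt.py .695 .060 .180;python3 gt.py .6849 .1252 .118
```

```text
t 17.25 pos [0.6822 0.0568 0.2079] z [-0.11   0.719 -0.687] y [ 0.989  0.146 -0.005] tilt 46.6 az 98.7 w 0.526 F [1.  0.3 0.7] j [-0.1   0.81  0.57  1.38 -1.05  1.66  0.82]
delta cm [-1.94  1.32  2.  ] turn -0.4
t 17.25 pos [0.6822 0.0568 0.2079] z [-0.11   0.719 -0.687] y [ 0.989  0.146 -0.005] tilt 46.6 az 98.7 w 0.526 F [1.  0.3 0.7] j [-0.1   0.81  0.57  1.38 -1.05  1.66  0.82]
delta cm [-1.92  1.31 11.06] turn -0.4
```

Request:
arm_command:
  deltas:
    - {"xyz":[-1.2,0.8,0.5],"turn":0,"jaw":120}
    - {"xyz":[-1.9,1.3,1.5],"turn":0,"jaw":120}
    - {"xyz":[-1.9,1.3,3.5],"turn":0,"jaw":120}
    - {"xyz":[-1.9,1.3,5.5],"turn":0,"jaw":120}
    - {"xyz":[-1.9,1.3,6.5],"turn":0,"jaw":120}

```text
clock: 17.67
position: [0.6893, 0.0943, 0.1504]
ee_rot: [-1.591, -1.844, -0.682]
force: [-0.3, 1.0, -0.1]
width: 0.529
```

```bash
python3 gt.py .6849 .1252 .118; python3 - <<'E'
from h import *
a=get_image("scene")["frame"][100:260,330:490];b=get_image("side")["frame"][170:330,140:300]
cv2.imwrite("pics/c9.png",np.hstack([cv2.resize(i,(400,400),interpolation=cv2.INTER_CUBIC) for i in(a,b)])[:,:,::-1])
cv2.imwrite("pics/w9.png",get_image("wrist")["frame"][:,:,::-1])
E
```

```text
t 17.67 pos [0.6893 0.0943 0.1504] z [-0.111  0.719 -0.686] y [ 0.989  0.148 -0.004] tilt 46.7 az 98.8 w 0.529 F [-0.3  1.  -0.1] j [-0.14  0.87  0.55  1.43 -1.1   1.57  0.86]
delta cm [-0.22  0.04  4.49] turn -0.3
```

View pics/c9.png

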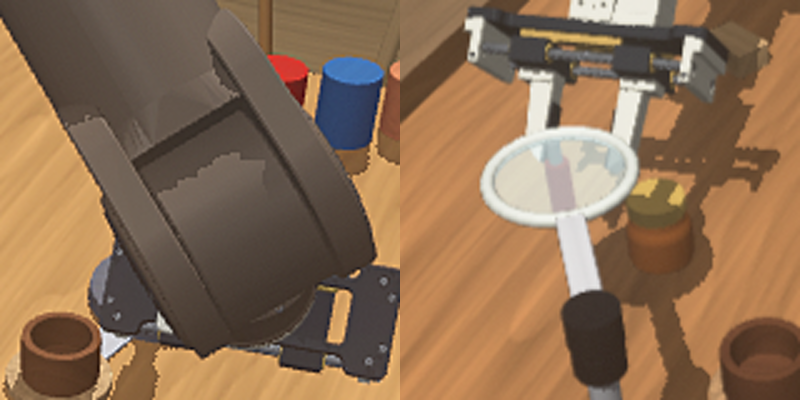

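View pics/w9.png

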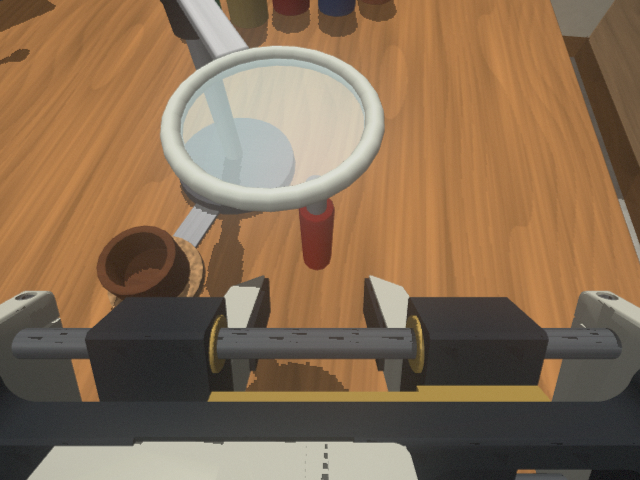

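Request:
arm_command:
  deltas:
    - {"xyz":[-0.1,0,1.2],"turn":0,"jaw":120}
    - {"xyz":[-0.2,0,2.4],"turn":0,"jaw":120}
    - {"xyz":[-0.2,0,3.5],"turn":0,"jaw":120}
    - {"xyz":[-0.2,0,4.3],"turn":0,"jaw":120}
    - {"xyz":[-0.2,0,4.4],"turn":0,"jaw":120}
  force: 8

```text
clock: 18.23
position: [0.684, 0.1254, 0.1179]
ee_rot: [-1.589, -1.843, -0.68]
force: [-0.3, 0.2, -0.3]
width: 0.53
```

```bash
python3 gt.py .6849 .1252 .118; python3 - <<'E'
from h import *
a=get_image("side")["frame"][170:330,140:300];b=get_image("wrist")["frame"][40:360,140:460]
cv2.imwrite("pics/c10.png",np.hstack([cv2.resize(i,(400,400),interpolation=cv2.INTER_CUBIC) for i in(b,a)])[:,:,::-1])
E
```

```text
t 18.23 pos [0.684  0.1254 0.1179] z [-0.113  0.719 -0.685] y [ 0.989  0.15  -0.006] tilt 46.7 az 98.9 w 0.53 F [-0.3  0.2 -0.3] j [-0.18  0.89  0.53  1.48 -1.13  1.51  0.88]
delta cm [-0.02  0.09 -0.03] turn -0.5
```

View pics/c10.png

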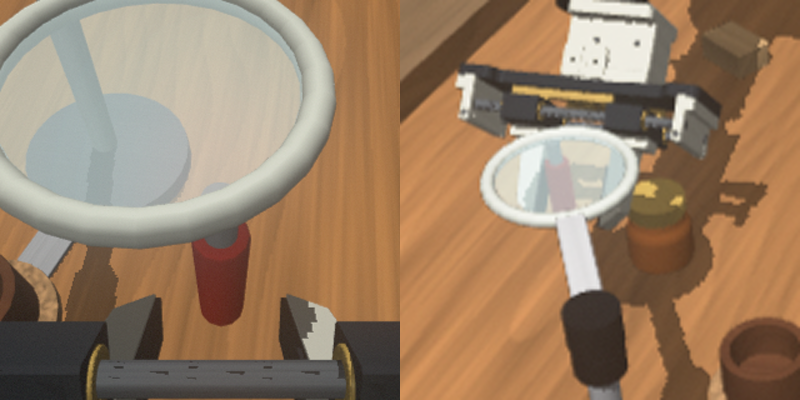

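Request:
arm_command:
  deltas:
    - {"xyz":[0,0,0],"turn":0,"jaw":230}
    - {"xyz":[0,0,0],"turn":0,"jaw":230}
    - {"xyz":[0,0,0],"turn":0,"jaw":230}
    - {"xyz":[0,0,0],"turn":0,"jaw":230}
    - {"xyz":[0,0,0],"turn":0,"jaw":230}

```text
clock: 18.75
position: [0.6849, 0.1234, 0.1191]
ee_rot: [-1.592, -1.844, -0.681]
force: [0.2, 0.0, 0.4]
width: 0.217
```

```bash
python3 gt.py .6849 .1252 .118; python3 - <<'E'
from h import *
b=get_image("wrist")["frame"][40:360,140:460]
cv2.imwrite("pics/c11.png",cv2.resize(b,(600,600))[:,:,::-1])
# arc waypoints: TCP offset from handle constant in world
o=observe();p=o["position"];m=R.from_rotvec(o["ee_rot"]).as_matrix()
O=np.array([.561,.293]);a0=np.radians(-53);h0=O+.205*np.array([np.cos(a0),np.sin(a0)])
for a in range(-56,-108,-3):
    h=O+.205*np.array([np.cos(np.radians(a)),np.sin(np.radians(a))]);d=np.r_[h-h0,0]
    print(a,(m.T@d*100).round(2))
E
```

```text
t 18.75 pos [0.6849 0.1234 0.1191] z [-0.111  0.719 -0.686] y [ 0.989  0.148 -0.005] tilt 46.6 az 98.8 w 0.217 F [0.2 0.  0.4] j [-0.17  0.89  0.53  1.47 -1.13  1.51  0.88]
delta cm [0.04 0.03 0.2 ] turn -0.4
-56 [-0.34 -0.96 -0.35]
-59 [-0.64 -1.94 -0.66]
-62 [-0.91 -2.94 -0.94]
-65 [-1.14 -3.96 -1.18]
-68 [-1.33 -5.   -1.38]
-71 [-1.49 -6.05 -1.54]
-74 [-1.61 -7.11 -1.65]
-77 [-1.69 -8.17 -1.73]
-80 [-1.73 -9.25 -1.77]
-83 [ -1.74 -10.32  -1.76]
-86 [ -1.7  -11.39  -1.72]
-89 [ -1.63 -12.46  -1.63]
-92 [ -1.52 -13.52  -1.51]
-95 [ -1.37 -14.57  -1.34]
-98 [ -1.18 -15.6   -1.14]
-101 [ -0.95 -16.62  -0.89]
-104 [ -0.69 -17.63  -0.61]
-107 [ -0.4  -18.61  -0.29]
```

View pics/c11.png

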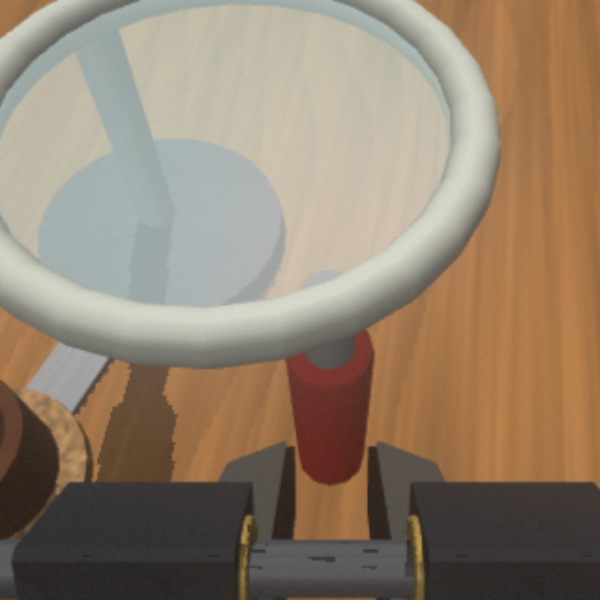

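Request:
arm_command:
  deltas:
    - {"xyz":[-0.3,-1,-0.2],"turn":0,"jaw":230}
    - {"xyz":[-0.6,-1.9,-0.5],"turn":0,"jaw":230}
    - {"xyz":[-0.9,-2.9,-0.8],"turn":0,"jaw":230}
    - {"xyz":[-1.1,-4,-1],"turn":0,"jaw":230}
    - {"xyz":[-1.3,-5,-1.2],"turn":0,"jaw":230}

```text
clock: 19.22
position: [0.6397, 0.0963, 0.1187]
ee_rot: [-1.597, -1.846, -0.684]
force: [6.1, -5.3, 3.8]
width: 0.167
```

```bash
cat > arc.py <<'E'
import sys
from h import *
# handle presumed at TCP + c along horizontal tool azimuth
o=observe();p=o["position"];m=R.from_rotvec(o["ee_rot"]).as_matrix()
O=np.array([.561,.293]);off=np.array([-.0006,.0045])
v=p[:2]+off-O;print("t",round(o["clock"],2),"pos",p.round(4),"ang",np.degrees(np.arctan2(v[1],v[0])).round(2),"r",np.hypot(*v).round(4),"w",round(o["width"]*92,1),"F",o["force"].round(1),"z",m[:,2].round(3))
for a in map(float,sys.argv[1:]):
    h=O+.205*np.array([np.cos(np.radians(a)),np.sin(np.radians(a))])-off;d=np.r_[h,.1185]-p
    print(a,(m.T@d*100).round(2))
E
python3 arc.py -71 -74 -77 -80 -83; python3 - <<'E'
from lens import *
d=get_image("wrist");np.save("w12.npy",d,allow_pickle=True)
b=d["frame"][40:360,140:460]
cv2.imwrite("pics/c12.png",cv2.resize(b,(500,500))[:,:,::-1])
d=get_image("side");print(lens(d,(150,200,280,300)))
E
```

```text
t 19.22 pos [0.6397 0.0963 0.1187] ang -67.88 r 0.2075 w 15.3 F [ 6.1 -5.3  3.8] z [-0.105  0.717 -0.689]
-71.0 [-0.02 -1.15  0.02]
-74.0 [-0.13 -2.21 -0.11]
-77.0 [-0.21 -3.28 -0.19]
-80.0 [-0.26 -4.35 -0.23]
-83.0 [-0.26 -5.42 -0.23]
(array([0.61292564, 0.14461859, 0.06239843]), 219, 52, (array([197, 216], dtype=int32), array([259, 287], dtype=int32)), np.float64(0.20211795173766922))
```

View pics/c12.png

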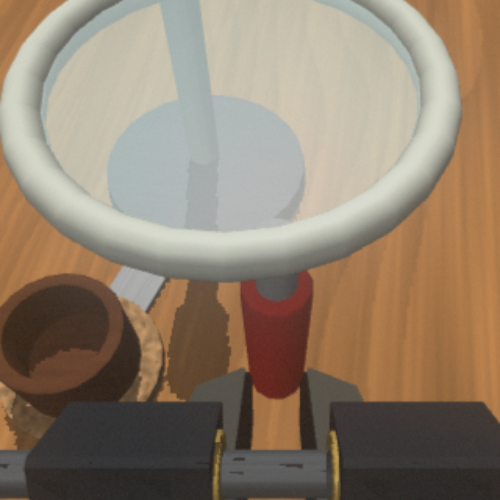

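Request:
arm_command:
  deltas:
    - {"xyz":[0.2,0,0.3],"turn":0,"jaw":198}
    - {"xyz":[0.2,-1,0.3],"turn":0,"jaw":198}
    - {"xyz":[0.1,-2.1,0.2],"turn":0,"jaw":198}
    - {"xyz":[0,-3.2,0.1],"turn":0,"jaw":198}
    - {"xyz":[0,-4.3,0],"turn":0,"jaw":198}

```text
clock: 19.73
position: [0.5965, 0.0888, 0.1188]
ee_rot: [-1.599, -1.845, -0.683]
force: [3.0, -1.2, -2.3]
width: 0.223
```

```bash
python3 arc.py -83 -86 -89 -92 -95; python3 - <<'E'
from lens import *
d=get_image("wrist");np.save("w13.npy",d,allow_pickle=True)
b=d["frame"][40:360,140:460]
cv2.imwrite("pics/c13.png",cv2.resize(b,(500,500))[:,:,::-1])
E
```

```text
t 19.73 pos [0.5965 0.0888 0.1188] ang -80.09 r 0.2028 w 20.5 F [ 3.  -1.2 -2.3] z [-0.105  0.716 -0.69 ]
-83.0 [-0.18 -1.03 -0.14]
-86.0 [-0.14 -2.11 -0.11]
-89.0 [-0.07 -3.17 -0.03]
-92.0 [ 0.04 -4.23  0.09]
-95.0 [ 0.19 -5.29  0.25]
```

View pics/c13.png

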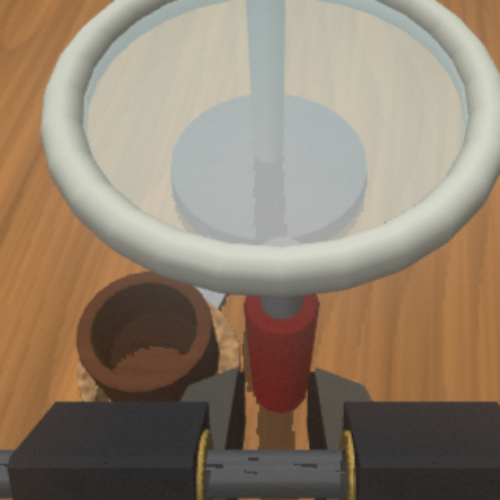

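Request:
arm_command:
  deltas:
    - {"xyz":[-0.1,-1,-0.1],"turn":0,"jaw":198}
    - {"xyz":[-0.1,-2.1,-0.1],"turn":0,"jaw":198}
    - {"xyz":[-0.1,-3.2,0],"turn":0,"jaw":198}
    - {"xyz":[0,-4.2,0.1],"turn":0,"jaw":198}
    - {"xyz":[0.2,-5.3,0.2],"turn":0,"jaw":198}

```text
clock: 20.2
position: [0.5425, 0.0835, 0.1193]
ee_rot: [-1.6, -1.845, -0.683]
force: [2.7, -0.2, -2.6]
width: 0.227
```

```bash
python3 arc.py -98 -101 -102 -103 -104 -105; cat > chk.py <<'E'
from lens import *
d=get_image("side");cv2.imwrite("pics/"+__import__("sys").argv[1]+"e.png",cv2.resize(d["frame"][170:390,150:400],None,fx=2.4,fy=2.4)[:,:,::-1])
print("lens side",lens(d,(180,200,340,310)))
w=get_image("wrist");cv2.imwrite("pics/"+__import__("sys").argv[1]+"w.png",w["frame"][:,:,::-1])
try:print("lens wrist",lens(w,(60,0,600,285)))
except Exception as e:print(e)
for n,d in(("side",d),("wrist",w)):
    P=cloud(d);X,Y,Z=P[...,0],P[...,1],P[...,2];hsv=cv2.cvtColor(d["frame"],cv2.COLOR_RGB2HSV);H,S,V=[hsv[...,i].astype(int) for i in range(3)]
    dk=(V<140)&(S>90)&(H<14)&(X>.46)&(X<.58)&(Y<.2)&(Y>.08)&(Z>.045)&(Z<.06);q=P[dk]
    if len(q)>20:print(n,"pot",len(q),circ(q))
E
python3 chk.py k1
```

```text
t 20.2 pos [0.5425 0.0835 0.1193] ang -95.32 r 0.2059 w 20.9 F [ 2.7 -0.2 -2.6] z [-0.105  0.717 -0.69 ]
-98.0 [ 0.17 -0.9   0.3 ]
-101.0 [ 0.39 -1.93  0.53]
-102.0 [ 0.47 -2.26  0.62]
-103.0 [ 0.56 -2.6   0.71]
-104.0 [ 0.65 -2.93  0.81]
-105.0 [ 0.74 -3.26  0.91]
lens side (array([0.54740823, 0.13143247, 0.05511029]), 242, 137, (array([222, 222], dtype=int32), array([310, 292], dtype=int32)), np.float64(0.20248363021602017))
lens wrist (array([0.54582734, 0.14039815, 0.05596634]), 753, 688, (array([202,   0], dtype=int32), array([498, 215], dtype=int32)), np.float64(0.2020189377561762))
side pot 440 [0.52118008 0.13914418 0.02999323]
wrist pot 1096 [0.52461002 0.13914643 0.03044645]
```

```bash
python3 -c "
import cv2,numpy as np
a=cv2.resize(cv2.imread('pics/k1e.png'),(400,352));b=cv2.resize(cv2.imread('pics/k1w.png'),(400,300));b=np.vstack([b,np.zeros((52,400,3),np.uint8)]);cv2.imwrite('pics/k1.png',np.hstack([a,b]))"
```

```text
(no output)
```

View pics/k1.png

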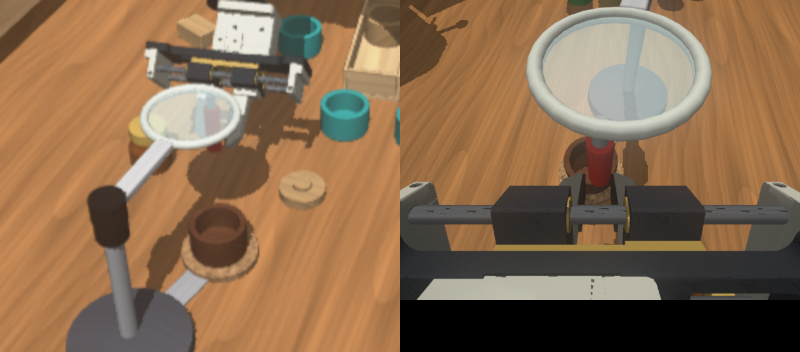

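Request:
arm_command:
  deltas:
    - {"xyz":[0.1,-0.8,0.2],"turn":0,"jaw":198}
    - {"xyz":[0.3,-1.6,0.4],"turn":0,"jaw":198}
    - {"xyz":[0.4,-2.1,0.6],"turn":0,"jaw":198}
    - {"xyz":[0.5,-2.6,0.7],"turn":0,"jaw":198}
    - {"xyz":[0.5,-2.6,0.7],"turn":0,"jaw":198}

```text
clock: 20.72
position: [0.513, 0.089, 0.1185]
ee_rot: [-1.599, -1.841, -0.681]
force: [1.1, 0.1, -0.1]
width: 0.225
```

```bash
python3 arc.py -103 -104 -105; python3 chk.py k2
```

```text
t 20.72 pos [0.513  0.089  0.1185] ang -103.69 r 0.2054 w 20.7 F [ 1.1  0.1 -0.1] z [-0.107  0.718 -0.688]
-103.0 [-0.04  0.25 -0.04]
-104.0 [ 0.05 -0.09  0.06]
-105.0 [ 0.14 -0.42  0.16]
lens side (array([0.52486792, 0.13969595, 0.05938725]), 259, 63, (array([224, 226], dtype=int32), array([324, 293], dtype=int32)), np.float64(0.20263092598776045))
lens wrist (array([0.52460983, 0.14402391, 0.05598329]), 774, 701, (array([215,   0], dtype=int32), array([516, 220], dtype=int32)), np.float64(0.202017481830911))
side pot 438 [0.52113644 0.13887097 0.03000717]
wrist pot 1010 [0.5222637  0.13860283 0.03086198]
```

View pics/k2e.png

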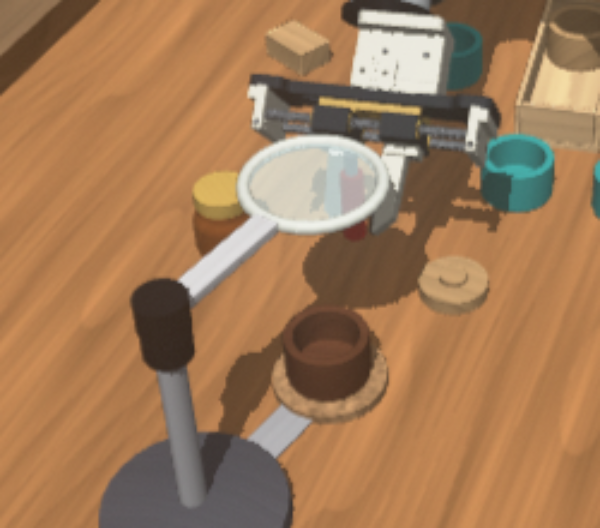

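View pics/k2w.png

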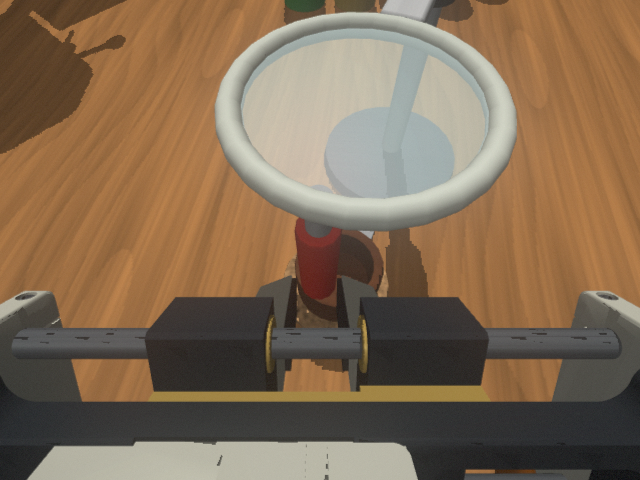

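```bash
cat > lens2.py <<'E'
from lens import *
def lens2(d,roi,r=.055,g=None,z=.2):
    hsv=cv2.cvtColor(d["frame"],cv2.COLOR_RGB2HSV);P=cloud(d)
    m=((hsv[...,1]<60)&(hsv[...,2]>130)&(P[...,2]>.185)&(P[...,2]<.215)).astype(np.uint8)
    k=np.zeros_like(m);x0,y0,x1,y1=roi;k[y0:y1,x0:x1]=1;m&=k
    c=np.vstack([c[:,0] for c in cv2.findContours(m,cv2.RETR_EXTERNAL,cv2.CHAIN_APPROX_NONE)[0]])
    q=onz(d,c,z)[:,:2];best=(0,None);rng=np.random.default_rng(1)
    for _ in range(3000):
        a=q[rng.choice(len(q),2,replace=False)];h=(a[1]-a[0]);L=np.linalg.norm(h)/2
        if L<.02 or L>r:continue
        n=np.array([-h[1],h[0]])/(2*L)*np.sqrt(r*r-L*L)
        for s in(1,-1):
            o=a.mean(0)+s*n;k=(abs(np.hypot(*(q-o).T)-r)<.002).sum()
            if k>best[0]:best=(k,o)
    o=best[1];i=abs(np.hypot(*(q-o).T)-r)<.003
    f=least_squares(lambda p:np.hypot(*(q[i]-p).T)-r,o).x
    return f.round(4),i.sum(),len(q)
if __name__=="__main__":
    for n,roi in(("side",(160,200,360,310)),("wrist",(60,0,600,300)),("scene",(280,150,480,270))):
        d=get_image(n)
        try:print(n,lens2(d,roi))
        except Exception as e:print(n,e)
E
python3 lens2.py
```

```text
side (array([0.5242, 0.1355]), np.int64(144), 406)
wrist (array([0.5246, 0.1438]), np.int64(698), 818)
scene (array([0.5226, 0.1398]), np.int64(97), 194)
```

Request:
arm_command:
  deltas:
    - {"xyz":[0,-0.1,0.1],"turn":0,"jaw":198}
    - {"xyz":[0,-0.2,0.1],"turn":0,"jaw":198}
    - {"xyz":[0,-0.2,0.1],"turn":0,"jaw":198}

```text
clock: 21.22
position: [0.5121, 0.0892, 0.1176]
ee_rot: [-1.599, -1.842, -0.682]
force: [1.9, 0.7, -0.5]
width: 0.225
```

```bash
python3 arc.py -104;  python3 lens2.py
```

```text
t 21.22 pos [0.5121 0.0892 0.1176] ang -103.94 r 0.2053 w 20.7 F [ 1.9  0.7 -0.5] z [-0.107  0.717 -0.688]
-104.0 [ 0.09 -0.01 -0.03]
side (array([0.5236, 0.1359]), np.int64(142), 429)
wrist (array([0.5242, 0.1439]), np.int64(709), 827)
scene (array([0.5225, 0.1404]), np.int64(95), 196)
```

Request:
arm_command:
  deltas:
    - {"xyz":[0,0,0],"turn":0,"jaw":130}
    - {"xyz":[0,0,0],"turn":0,"jaw":130}
    - {"xyz":[0,0,0],"turn":0,"jaw":130}
    - {"xyz":[0,0,-0.5],"turn":0,"jaw":130}
    - {"xyz":[0,0,-2],"turn":0,"jaw":130}

```text
clock: 21.78
position: [0.5131, 0.076, 0.1311]
ee_rot: [-1.596, -1.841, -0.679]
force: [0.0, 0.6, 0.1]
width: 0.484
```

Request:
arm_command:
  deltas:
    - {"xyz":[0,0,-3],"turn":0,"jaw":130}
    - {"xyz":[0,0,-6],"turn":0,"jaw":130}
    - {"xyz":[0,0,-9],"turn":0,"jaw":130}
    - {"xyz":[0,0,-12],"turn":0,"jaw":130}
    - {"xyz":[0,0,-15],"turn":0,"jaw":130}

```text
clock: 22.2
position: [0.5294, -0.0341, 0.2362]
ee_rot: [-1.598, -1.841, -0.679]
force: [0.9, 1.0, -0.2]
width: 0.491
```

Request:
arm_command:
  deltas:
    - {"xyz":[0,0,-3],"turn":0,"jaw":130}
    - {"xyz":[0,0,-5],"turn":0,"jaw":130}
    - {"xyz":[0,0,-5],"turn":0,"jaw":130}

```text
clock: 22.45
position: [0.5353, -0.0755, 0.2739]
ee_rot: [-1.606, -1.844, -0.681]
force: [-0.1, -0.1, 0.1]
width: 0.494
```

```bash
python3 gt.py .5 0 .3; python3 chk.py k3; python3 lens2.py; python3 - <<'E'
from h import *
cv2.imwrite("pics/s14.png",get_image("scene")["frame"][:,:,::-1])
E
```

```text
t 22.45 pos [ 0.5353 -0.0755  0.2739] z [-0.103  0.714 -0.692] y [ 0.99   0.139 -0.004] tilt 46.2 az 98.2 w 0.494 F [-0.1 -0.1  0.1] j [ 0.04  0.63  0.67  1.58 -0.86  1.77  1.02]
delta cm [ 7.39 -2.46  3.95] turn -0.3
lens side (array([0.52609191, 0.14143142, 0.05974211]), 224, 66, (array([224, 227], dtype=int32), array([312, 293], dtype=int32)), np.float64(0.20234532927759352))
lens wrist (array([0.52377519, 0.14266088, 0.05449565]), 356, 251, (array([281,  32], dtype=int32), array([389, 156], dtype=int32)), np.float64(0.20224453220703428))
side pot 441 [0.52107718 0.13907415 0.03000526]
wrist pot 657 [0.52379101 0.13760405 0.02984032]
side (array([0.5236, 0.1359]), np.int64(144), 230)
wrist (array([0.5238, 0.1429]), np.int64(256), 358)
scene (array([0.5224, 0.1406]), np.int64(80), 193)
```

View pics/k3w.png

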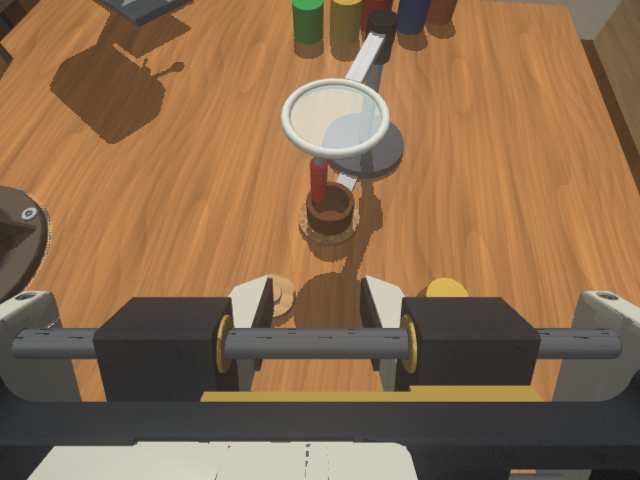

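View pics/s14.png

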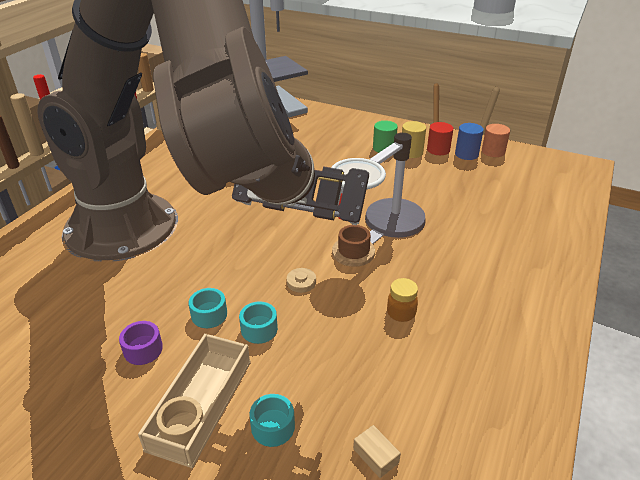

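View pics/k3e.png

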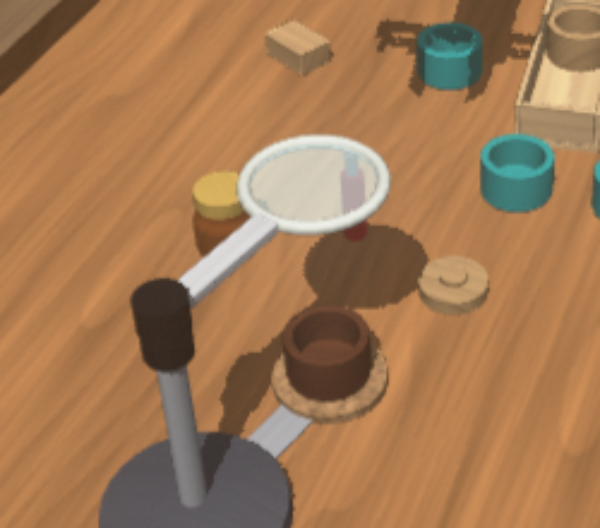

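Gripper is clear. The lens averages (0.523, 0.140) over three views and the pot (0.522, 0.139). The pale pot is standing in the tray, and the jar, wheel and offcut haven't moved in the images. Handing in.

```bash
python3 -c "
from cell import sign_off
print(sign_off())"
```

```text
the job is handed in; nothing more can be done
None
```

The dark pot stands upright on the cork pad with the lens over it. I handed the job in at about 22.5 s of the 64 s allowed, and no verdict was reported.

**Pot:** I slid the dark pot along the tray with closed fingertips, gripped its freed wall and set it down on the pad. The wrist camera put the pot at (0.522, 0.139) and the pad centre at (0.522, 0.140).

**Magnifier:** The move commands have no tilt. I leaned the tool about 47° (the text advised 40–45°) by repeatedly asking for height beyond the wrist joint's limit. I then took the red handle between the fingertips, swung it along its arc, released it and backed off. I saw a clear gap to the frame in the pictures I took, and the force readings at the end of each swing move stayed under about 9 N.

**Last checks:**
- **Lens over pot:** Averaged over the three cameras, the lens is at about (0.523, 0.140), 1–2 mm from the pot's centre. The cameras disagree: side to side the lens–pot offset reads +2.5 mm (side), 0 (wrist) and about −2.5 mm (scene). In y they read from −3 to +7 mm. I relied on the averages and on the lens's fixed 160 mm swing radius.
- **Other objects:** The pale pot stands in the tray. The jar, toy wheel and offcut look unmoved in the final pictures, but I did not re-measure them.
- **Slip during the swing:** The first squeeze closed to 15 mm on the 18 mm handle and slipped outward a little. I loosened the jaws and re-centred them before going on.

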